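# Potting dressed bulbs with tongs

## Robot

A 7-joint arm with a two-finger parallel gripper is mounted at the origin on a cart in front of the work surface, level with it; the furniture and walls round the work are solid. World frame = base frame: x ahead of the robot, y to its left, z up, the work surface at z = 0. Lengths are in m, angles in degrees, forces in N, time in s.
With the tool pointing down it reaches from about 0.425 to 0.875 m from the base axis. Payload 4.7 kg.
Tool frame: the origin (TCP) lies between the finger pads; the fingertips stand 17 mm ahead of it and the grasp point (between the pads) lies 2 mm behind it (robot.tcp_to_tips is the distance from the TCP to the fingertips, in m); z points along the fingers, y is the direction in which the jaws open and shut (so a half turn about z gives the same grasp; the last joint's range is limited). The gripper opens to 87 mm and grips with 3 to 60 N. Pads are 19 mm wide; open, the fingers measure 117 mm over their backs; the gripper's body (75 mm by 190 mm) begins 51 mm behind the grasp point.
Start: joints at [75.808, 18.392, -4.016, 83.108, 1.295, 78.541, -3.26], TCP at [0.168, -0.628, 0.24] pointing down, gripper open.
Joint ranges: [-163.93, 163.93], [-17.29, 119.83], [-79.2, 71.16], [3.27, 140.29], [-89.18, 269.18], [5.43, 117.66], [-154.24, 154.24]. Speed limits (degrees/s): [147.25, 147.25, 180, 180, 180, 180, 180].

## Interface

Orientations are given as [roll, pitch, yaw] about the fixed x, y, z axes, in that order (R = Rz(yaw) Ry(pitch) Rx(roll)).
In Python, from cell import robot gives the robot as it stands.
- The arm moves only by the tool arm_command, never from a script. Its argument "commands" is a list of rows, each a list of 3 entries, a list of its own where there are three numbers: the shift along the tool's x, y, z in cm, then the turn, a rotation vector about the tool's x, y, z in degrees, then the opening in per cent of the stroke, from 0 (shut) to 100 (fully open). In form: [[[tx, ty, tz], [wx, wy, wz], jaw], ...]. A call has 1 to 10 rows; each row is the pose to reach, as a shift and turn from the pose commanded when the call began, along the tool's axes at that moment; what a row does not reach only later rows make up. A row lasts 1/12 s, in which the tool goes at most 41.7 mm and 7.16 degrees, less where a joint would pass 70% of its speed; a pose out of reach is approached as far as the arm can. A call with a gripper value outside its range is refused whole. The fingers move at their own pace and stop on an object; "newtons" is the grip in N (left out, the last holds). Time passes only in rows, so rows that repeat a pose let the fingers close. It gives the time, the measured TCP pose, the force and the opening at its end, in the units of the state.
- robot.sense(): the state, without advancing time (a new reading comes with each control period).
- robot.get_image(name): name is "scene" or "top" or "wrist"; returns (picture, depth): 400x640x3 uint8, blue, green, red; 400x640 float32, m along the optical axis (not along the pixel's ray), 0 where there is no reading.
- robot.camera_model(name): a dict with "fovy" (degrees; the focal length in pixels is half the picture's height over the tangent of half this angle, whatever the lens; pixels are square), "cx", "cy" (the principal point, pixels), "R" (3x3) and "t" (3): a world point X has camera coordinates R X + t. Camera axes: x right, y down, z forward; pixel columns grow to the right and rows downward; lengths in m; the calibration is good to about 2 mm. A picture is of the moment at which its call begins: read the wrist's pose just before it. camera_model takes no time and is no camera call; for the wrist camera it gives the pose at the moment of the call.
- robot.finish_job(): hands the job in, once; it reports no verdict.
Trained networks look in the newest picture that a camera, given by its name, has taken for a name from the list of things; names that differ only in an ending like _2 or _b are one class to them, and where a whole thing is asked for, a point or a joint stands for the part that bears it (a point fixed in the world has none). Each returns a list of dicts, best first, with "p" (0 to 1); they miss things now and then, are a little off and sometimes report something else, mostly with a low value. They report only what shows in the picture. A call takes as long as a camera call. They do not tell look-alikes from the thing itself.
- robot.search_frame(camera, name): "xyz" ([x, y, z] in m, in world coordinates, good to about 4 mm: the middle of the surface that is visible of it).
The state is a dict: "t": time; "joints": joint angles; "qd": joint speeds; "joint_torque": joint torques, N m; "ee_pos": TCP position; "tool_rot": TCP orientation; "force": force on the tool from outside, world axes, zero at the start; "ft_torque": the same for the moment, N m; "grip_width": finger opening in m.
Only numpy, scipy, OpenCV 4.12 (cv2) and the standard library are available. Lean on these libraries where they do the work, as an engineer would, in place of code of your own. Each camera call takes 0.05 s, during which the arm holds its last target.

## Task

Take the sprung tongs out of their stand, and with them move the two pointed bulbs from under the roof of the low plywood staging into the two terracotta pots at the front left of the table, one bulb in each pot, lowering each below the pot's rim before you let it go; then put the tongs back upright in their stand. The bulbs are dressed, so only the tongs may touch them, never the gripper. Leave the flat corm where it is on the staging and do not push the secateurs about.

Things in the scene. Friction and masses are not known exactly. Their poses are not given: they have to be found in the camera images.
- tongs_grip (a point): grip of the sprung tongs, mid-way between the two black pads. z runs up along the tongs, y is the line along which the arms close, x across. Top of the hinge 41 mm above, lower ends of the tips 102 mm below this point. Pads: 20 mm wide (x), 42 mm tall, centred here, outer faces 40 mm apart when open. Squeezing the pads closes the tips
- tongs_tip (a point): point mid-way between the two tips, at mid-height of the tips, 92 mm straight below tongs_grip (same axes). Each tip is a shallow upright V that cups the bulb, 19 mm wide (x), 20 mm tall (10 mm above and below this point), 5 mm thick; over their outsides along y the tips measure 58 mm when open, about 34 mm when they hold a bulb
- tongs: the steel tongs as a whole, 141 mm long, 80 g: two arms hanging from a hinge; origin on the hinge, 36 mm above tongs_grip, same axes
- tongs_left (a joint): angle by which each arm (they move alike) has closed, 0 open to 0.15 rad. Over the pads / between the tips: 40 / 45 mm at 0, 34 / 22 mm (a bulb is held) at 0.085, about 30 / 5 mm at 0.15; so the tips move 3.6 mm per 1 mm at the pads. A spring pushes each pad out with 4 N (open) to 6 N, so the tongs stay in the hand as long as the fingers still press the pads
- stand: fixed dark steel stand for the tongs: an upright sleeve, open at the top, inside 70 mm along y and 30 mm along x, walls 3 mm, rim 54 mm and floor 4 mm above the table, on a foot 70 x 110 mm. Origin: centre of the foot's underside, z up. The tongs stand in it on their tips, closing along the stand's y
- staging: fixed low plywood staging, 105 mm deep (x -65 to +40), 210 mm wide (y), open to its -x side (to the robot). Origin at table level. Floor 12 mm, roof underside 117, top 127 mm above the table; roof from x = -50 to +40 mm. Bulbs and corm stand in a row at x = -30 mm, 58 mm apart, in any order: the roof overhangs them by 20 mm, so tongs must come in tilted, from the front and above
- bulb_a_centre (a point): brown pointed flower bulb, 30 mm tall and 22 mm across at its widest (from 10 to 15 mm above its flat 14 mm base), about 18 g; it stands on the floor of the staging, point up. The point lies on its axis 12.5 mm above its base, at the widest part
- bulb_b_centre (a point): brown pointed flower bulb, 30 mm tall and 22 mm across at its widest (from 10 to 15 mm above its flat 14 mm base), about 18 g; it stands on the floor of the staging, point up. The point lies on its axis 12.5 mm above its base, at the widest part (same as the other one)
- bulb_a: the first bulb; origin at the centre of its base
- bulb_b: the second bulb; origin at the centre of its base
- corm_centre (a point): flat brown corm, 28 mm across and 13 mm tall, in the same row as the bulbs, to be left; the point is at its centre, 6 mm above its base
- pot_1: hollow terracotta pot, open at the top, 65 mm across the rim and 63 mm tall, inside about 52 mm wide at the rim and 30 mm at its 8 mm thick floor; it does not move when touched; stands at the front left. The origin is the centre of its underside, z up
- pot_2: hollow terracotta pot, open at the top, 70 mm across the rim and 67 mm tall, inside about 52 mm wide at the rim and 30 mm at its 8 mm thick floor; it does not move when touched; stands at the front left. The origin is the centre of its underside, z up
- tape: bystander: roll of tape lying flat, fixed, 98 mm across, 25 mm tall; origin under its centre
- secateurs: bystander: secateurs lying loose and flat, 195 x 85 x 20 mm; origin under the centre
- dibber: bystander: wooden dibber lying, fixed, 197 mm long, 28 mm thick; origin under its centre
Not all that is in view belongs to the job. Several things have the shape of the tongs; the one meant has the colours described above.

How it is judged:
By the outcome, as a careful person would: the job done as asked, in the order asked, and still so for the second after the job is handed in, with the robot touching nothing.
It also fails if it takes over 72 s, if anything falls off the work surface, if the arm or the gripper's body presses on something with over 40 N, if the wrist force passes 120 N, or if a joint passes its speed limit or range.

## Working session

There is one attempt and no reset: what is moved stays moved. The work goes in short steps, Python scripts to look and compute and a tool call to move; the robot and the scene stay as the last step left them, time stands still between calls to the robot, and variables do not carry over. Pictures are saved under pics/ and viewed, and the job is handed in when it is done.

Besides the shell and the picture viewer there is one more tool, called after ">>>" as name([rows], argument=value, ...), one row to a line, values as JSON. arm_command: Moves the arm, as the interface text tells. Its arguments: {"type":"object","properties":{"commands":{"type":"array"},"newtons":{"type":"number"}},"required":["commands"]}

```bash
ls; mkdir -p pics; python3 - <<'E'
from cell import robot
import cv2,numpy as np
s=robot.sense();print(s['t'],s['joints'],s['ee_pos'],s['tool_rot'],s['grip_width'],robot.tcp_to_tips)
for n in ['scene','top']:
    im,d=robot.get_image(n);cv2.imwrite(f'pics/{n}0.png',im);np.save(f'pics/{n}0.npy',d)
    c=robot.camera_model(n);print(n,c)
    for k in ['tongs_grip','stand','staging','bulb_a_centre','corm_centre','pot_1','secateurs','tape','dibber']:
        print(k,[(np.round(r['xyz'],3).tolist(),round(r['p'],2)) for r in robot.search_frame(n,k)][:5])
E
```

```text
pics
0.0 [75.80700061 18.44051494 -4.01560556 83.17548782  1.29585798 78.54019367
 -3.25868156] [ 0.16805462 -0.62735784  0.23843987] [-1.79889095e+02  6.55283206e-03  1.50043284e+01] 0.0871251787919514 0.017
scene {'fovy': 53.19383616395524, 'cx': 318.9679224456418, 'cy': 196.62881761331204, 'R': array([[-0.42631987, -0.90447868,  0.01302628],
       [-0.44673017,  0.19799773, -0.87248442],
       [ 0.78656438, -0.37777668, -0.48846828]]), 't': array([0.26122187, 0.35876328, 0.58627804])}
tongs_grip [([0.452, -0.294, 0.107], 0.69), ([0.755, -0.174, 0.095], 0.59)]
stand [([0.443, -0.291, 0.022], 0.67), ([0.7, 0.065, 0.026], 0.58)]
staging [([0.731, 0.007, 0.048], 0.63)]
bulb_a_centre []
corm_centre [([0.684, 0.006, 0.023], 0.37), ([0.73, 0.009, 0.047], 0.23)]
pot_1 [([0.449, 0.178, 0.044], 0.78), ([0.482, 0.319, 0.052], 0.59)]
secateurs [([0.392, -0.071, 0.017], 0.82), ([0.455, -0.292, 0.103], 0.15)]
tape [([0.444, 0.056, 0.019], 0.68), ([0.458, -0.292, 0.104], 0.16)]
dibber [([0.6, 0.254, 0.015], 0.98)]
top {'fovy': 55.6856529888582, 'cx': 320.54455874212755, 'cy': 199.00166916260068, 'R': array([[-2.99619943e-04, -9.99914196e-01,  1.30962285e-02],
       [-9.80978966e-01, -2.24826363e-03, -1.94101040e-01],
       [ 1.94113829e-01, -1.29052812e-02, -9.80894120e-01]]), 't': array([0.01830642, 0.59742826, 0.8805346 ])}
tongs_grip [([0.456, -0.293, 0.118], 0.65), ([0.759, -0.178, 0.12], 0.47)]
stand [([0.446, -0.285, 0.003], 0.87), ([0.456, -0.294, 0.112], 0.49)]
staging [([0.704, 0.001, 0.126], 0.83)]
bulb_a_centre [([0.698, 0.061, 0.033], 0.41)]
corm_centre [([0.682, -0.051, 0.031], 0.66)]
pot_1 [([0.46, 0.185, 0.039], 0.7), ([0.496, 0.327, 0.042], 0.63)]
secateurs [([0.41, -0.07, 0.013], 0.86)]
tape [([0.456, 0.046, 0.031], 0.62)]
dibber []
```

View pics/scene0.png

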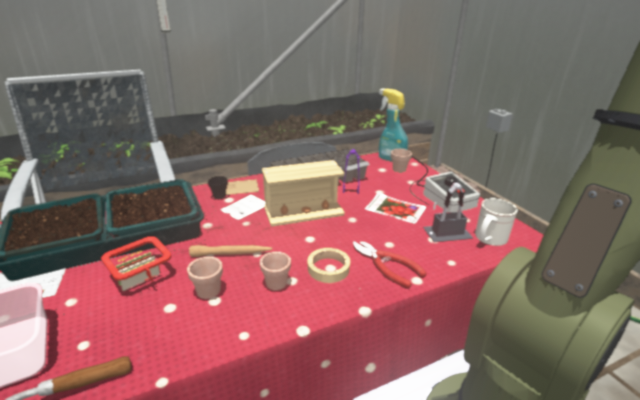

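View pics/top0.png

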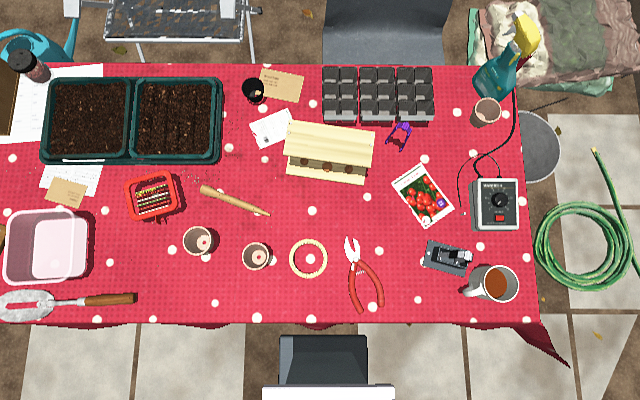

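Scene: the true tongs (black pads) stand at top px (445,258), the purple look-alike at (400,135). The staging is at (330,152), the pots at (198,240) and (257,257), and the secateurs at (363,275). Zooming in next.

```bash
python3 - <<'E'
import cv2,numpy as np
t=cv2.imread('pics/top0.png');s=cv2.imread('pics/scene0.png')
def z(im,x0,y0,w,h,k):return cv2.resize(im[y0:y0+h,x0:x0+w],None,fx=k,fy=k,interpolation=cv2.INTER_CUBIC)
a=z(t,275,115,110,75,3.6);b=z(t,410,230,110,75,3.6);c=z(s,255,155,110,75,3.6);d=z(s,415,165,110,75,3.6)
cv2.imwrite('pics/z0.png',np.vstack([np.hstack([a,b]),np.hstack([c,d])]))
E
cat > h.py <<'E'
import numpy as np,cv2
from cell import robot
def cloud(d,c):
    h,w=d.shape;f=h/2/np.tan(np.radians(c['fovy'])/2)
    u,v=np.meshgrid(np.arange(w),np.arange(h))
    P=np.stack([(u-c['cx'])/f*d,(v-c['cy'])/f*d,d],-1)
    R=np.array(c['R']);t=np.array(c['t'])
    W=(P-t)@R; W[d<=0]=np.nan
    return W
def proj(X,c,h=400):
    f=h/2/np.tan(np.radians(c['fovy'])/2)
    p=np.asarray(X)@np.array(c['R']).T+c['t']
    return np.stack([p[...,0]/p[...,2]*f+c['cx'],p[...,1]/p[...,2]*f+c['cy']],-1)
E
python3 - <<'E'
from h import *
for n in ['top','scene']:
    d=np.load(f'pics/{n}0.npy');W=cloud(d,robot.camera_model(n)).reshape(-1,3)
    W=W[~np.isnan(W[:,0])]
    def sel(x0,x1,y0,y1,z0,z1):
        return W[(W[:,0]>x0)&(W[:,0]<x1)&(W[:,1]>y0)&(W[:,1]<y1)&(W[:,2]>z0)&(W[:,2]<z1)]
    tb=sel(0.4,.7,-.2,.3,-.02,.004);print(n,'table z',np.median(tb[:,2]))
    r=sel(.6,.85,-.15,.15,.119,.14)
    print('roof',len(r),cv2.minAreaRect((r[:,:2]*1000).astype(np.float32)),np.median(r[:,2]))
    f=sel(.6,.75,-.15,.15,.007,.017);print('floor',len(f),cv2.minAreaRect((f[:,:2]*1000).astype(np.float32)))
    for x,y,R in [(.46,.185,.06),(.49,.325,.06)]:
        p=sel(x-R,x+R,y-R,y+R,.058,.075);print('pot rim',len(p),cv2.minEnclosingCircle((p[:,:2]*1000).astype(np.float32)),p[:,2].max())
    p=sel(.4,.5,-.36,-.24,.09,.16);print('tongs top',len(p),p.mean(0),p[:,2].max(),cv2.minAreaRect((p[:,:2]*1000).astype(np.float32)))
    p=sel(.4,.5,-.36,-.24,.045,.06);print('rim',len(p),cv2.minAreaRect((p[:,:2]*1000).astype(np.float32)))
E
```

```text
top table z 0.0005618284653340143
roof 3250 ((718.7540283203125, -0.12541961669921875), (210.3280029296875, 91.9468994140625), 81.4658203125) 0.12679753602044488
floor 1221 ((682.811767578125, 5.228790283203125), (209.3967742919922, 49.05583953857422), 81.25657653808594)
pot rim 176 ((456.9796142578125, 176.3486328125), 33.194969177246094) 0.06578097120311824
pot rim 238 ((493.48187255859375, 316.320556640625), 35.47843933105469) 0.07024337758411885
tongs top 212 [ 0.4531471  -0.29857507  0.12541865] 0.14913683758284932 ((439.22503662109375, -324.3341979980469), (97.6237564086914, 28.71506118774414), 56.53734588623047)
rim 151 ((444.0176696777344, -314.790283203125), (112.33267974853516, 41.104225158691406), 63.1041374206543)
scene table z 0.00011666423113512561
roof 1262 ((719.5115356445312, 3.2595901489257812), (209.8551025390625, 96.07527160644531), 81.42012786865234) 0.1259275317212344
floor 1130 ((703.8724365234375, 6.858238220214844), (211.4492950439453, 99.85225677490234), 84.63269805908203)
pot rim 174 ((457.2039794921875, 178.12527465820312), 33.6334114074707) 0.06361263918004732
pot rim 318 ((492.7501525878906, 318.7746276855469), 35.96469497680664) 0.0685107788949138
tongs top 231 [ 0.45310292 -0.29883503  0.11737507] 0.14670968526392858 ((440.35009765625, -321.4483947753906), (96.97689819335938, 30.758527755737305), 55.46610641479492)
rim 249 ((446.7470703125, -313.85595703125), (112.51798248291016, 48.35822677612305), 63.977901458740234)
```

View pics/z0.png

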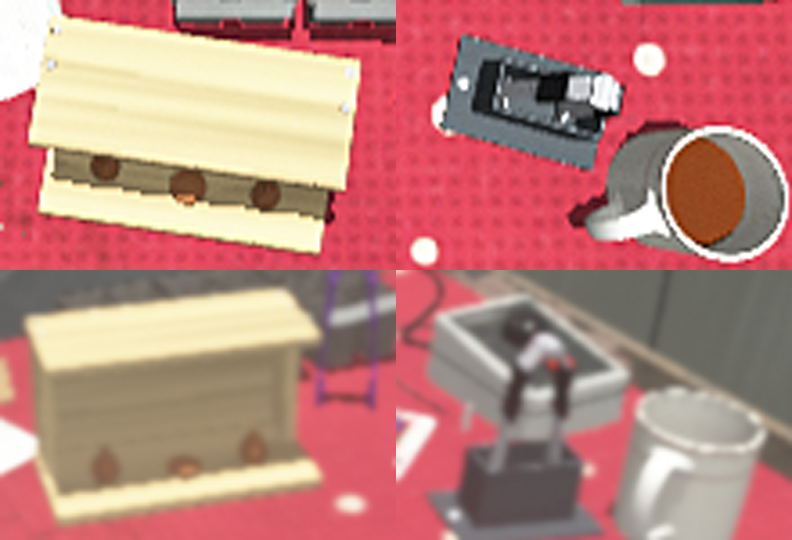

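```bash
python3 - <<'E'
from h import *
from scipy.optimize import minimize
for n in ['top','scene']:
    c=robot.camera_model(n);im=cv2.imread(f'pics/{n}0.png').astype(int)
    d=np.load(f'pics/{n}0.npy');W=cloud(d,c)
    hsv=cv2.cvtColor(im.astype(np.uint8),cv2.COLOR_BGR2HSV)
    m=(W[...,0]>.38)&(W[...,0]<.51)&(W[...,1]>-.36)&(W[...,1]<-.22)&(hsv[...,1]<110)
    for lo,hi in [(.001,.02),(.045,.062),(.064,.09),(.09,.125),(.125,.16)]:
        k=m&(W[...,2]>lo)&(W[...,2]<hi)
        p=W[k];print(n,lo,len(p),p.mean(0).round(4) if len(p) else '',cv2.minAreaRect((p[:,:2]*1000).astype(np.float32)) if len(p)>4 else '')
E
```

```text
top 0.001 685 [ 0.4499 -0.2943  0.0051] ((443.380859375, -307.0955505371094), (129.30563354492188, 92.587890625), 71.20394134521484)
top 0.045 177 [ 0.4396 -0.3067  0.0526] ((436.2908630371094, -316.9232482910156), (126.93574523925781, 44.61842346191406), 54.93996810913086)
top 0.064 102 [ 0.4118 -0.338   0.0783] ((427.9871520996094, -324.90240478515625), (112.14784240722656, 34.47024154663086), 40.156532287597656)
top 0.09 90 [ 0.4409 -0.3064  0.1028] ((427.20697021484375, -324.3505554199219), (113.02144622802734, 24.880910873413086), 47.24638366699219)
top 0.125 128 [ 0.4555 -0.2983  0.138 ] ((454.5618896484375, -301.95733642578125), (35.19854736328125, 19.60338592529297), 75.5456771850586)
scene 0.001 493 [ 0.4408 -0.292   0.0067] ((442.55462646484375, -307.563720703125), (139.76400756835938, 71.69215393066406), 64.39041137695312)
scene 0.045 264 [ 0.4445 -0.3079  0.0511] ((439.5545654296875, -320.0291748046875), (128.5587921142578, 57.58455276489258), 54.93337631225586)
scene 0.064 150 [ 0.4232 -0.3299  0.079 ] ((429.4036865234375, -323.7754211425781), (117.20519256591797, 38.74040222167969), 42.42194366455078)
scene 0.09 154 [ 0.4476 -0.3039  0.1053] ((431.0566101074219, -325.05096435546875), (114.82981872558594, 34.478885650634766), 46.357173919677734)
scene 0.125 84 [ 0.4552 -0.2955  0.1363] ((455.193359375, -298.71563720703125), (35.058441162109375, 23.678802490234375), 73.95256805419922)
```

```bash
cat >> h.py <<'E'
from scipy.spatial.transform import Rotation as Ro
def Rt(yaw,tilt=0):
    # tool down, yaw about z, tilt>0 leans tool z toward +x of yaw frame
    return Ro.from_euler('z',yaw,degrees=True)*Ro.from_euler('y',-tilt,degrees=True)*Ro.from_euler('x',180,degrees=True)
def pose():
    s=robot.sense();return np.array(s['ee_pos']),Ro.from_euler('xyz',s['tool_rot'],degrees=True),s
def plan(tp,tR):
    p,R,s=pose();d=R.inv().apply(np.array(tp)-p)*100;w=(R.inv()*tR).as_rotvec(degrees=True)
    n=max(np.linalg.norm(d)/4.1,np.linalg.norm(w)/7.1)
    print('shift cm',d.round(2).tolist(),'turn',w.round(2).tolist(),'min rows %.1f'%n,'t',round(s['t'],2),'grip',round(s['grip_width']*1000,1))
    return d,w
E
python3 - <<'E'
from h import *
plan([.44,-.30,.33],Rt(-15))
print(Rt(0,30).as_matrix()[:,2])
E
```

```text
shift cm [34.74, -24.64, -9.04] turn [0.01, 0.0, 30.0] min rows 10.6 t 1.0 grip 87.2
[ 5.00000000e-01 -1.22464680e-16 -8.66025404e-01]
```

>>> arm_command([
  [[2.5,-1.8,-1.5],[0,0,2],100],
  [[6,-4,-3],[0,0,5],100],
  [[9.5,-6.5,-5],[0,0,8],100],
  [[12.5,-8.8,-6.5],[0,0,11],100],
  [[15.5,-11,-7.5],[0,0,14],100],
  [[18.5,-13,-8.3],[0,0,17],100],
  [[21.5,-15.2,-9],[0,0,20],100],
  [[24.5,-17.4,-9],[0,0,23],100],
  [[27.5,-19.5,-9],[0,0,26],100],
  [[30.5,-21.6,-9],[0,0,28],100],
])

```text
t: 1.83
ee_pos: [0.4078, -0.3387, 0.3302]
tool_rot: [179.9, -0.1, -13.1]
force: [0.4, -0.8, 0.7]
grip_width: 0.0868
```

>>> arm_command([
  [[2,-1.2,0],[0,0,1],100],
  [[3.3,-2.2,0],[0,0,1.5],100],
  [[4,-3,0],[0,0,2],100],
  [[4,-3,0],[0,0,2],100],
  [[4,-3,0],[0,0,2],100],
])

```text
t: 2.25
ee_pos: [0.4527, -0.3198, 0.3295]
tool_rot: [180.0, 0.0, -14.9]
force: [-0.5, -0.8, 0.6]
grip_width: 0.087
```

```bash
python3 - <<'E'
from h import *
print(pose())
im,d=robot.get_image('wrist');cv2.imwrite('pics/w1.png',im);np.save('pics/w1.npy',d)
c=robot.camera_model('wrist');print(c)
W=cloud(d,c);np.save('pics/w1W.npy',W)
for k in ['tongs_grip','stand']: print(k,robot.search_frame('wrist',k))
E
```

```text
(array([ 0.45268491, -0.31983433,  0.3295053 ]), Rotation.from_matrix(array([[ 9.66295944e-01, -2.57433456e-01, -4.06159241e-04],
                            [-2.57433546e-01, -9.66295987e-01, -1.84829542e-04],
                            [-3.44888737e-04,  2.83159051e-04, -9.99999900e-01]])), {'t': 2.25, 'joints': array([ 50.32459648,   5.98016018, -19.39661643,  88.06827273,
         2.00807973,  86.30548795, -74.02206884]), 'qd': array([ 1.13206675, -0.51028235,  1.48104527,  0.24830163,  0.5901155 ,
        0.02741572,  0.22960531]), 'joint_torque': array([ -1.08282767, -36.21322989,  -1.98238023, -32.0438683 ,
        -0.22595256,  -0.10855869,  -0.05282516]), 'ee_pos': array([ 0.45268491, -0.31983433,  0.3295053 ]), 'tool_rot': array([ 1.79983776e+02,  1.97606694e-02, -1.49178331e+01]), 'force': array([-0.45185954, -0.77050103,  0.63132915]), 'ft_torque': array([-0.0252185 , -0.03438551,  0.00024226]), 'grip_width': 0.08696693993203185})
{'fovy': 58.57525260222448, 'cx': 319.63793094365377, 'cy': 202.76468380211216, 'R': array([[-2.58724506e-01, -9.65951089e-01,  3.52691365e-04],
       [-9.33732844e-01,  2.50188513e-01,  2.56024771e-01],
       [-2.47395646e-01,  6.59105629e-02, -9.66670157e-01]]), 't': array([-0.19345655,  0.44772652,  0.61030458])}
tongs_grip [{'xyz': [0.4588, -0.301, 0.1371], 'p': 0.61}]
stand [{'xyz': [0.4665, -0.3122, 0.0039], 'p': 0.7}]
```

View pics/w1.png

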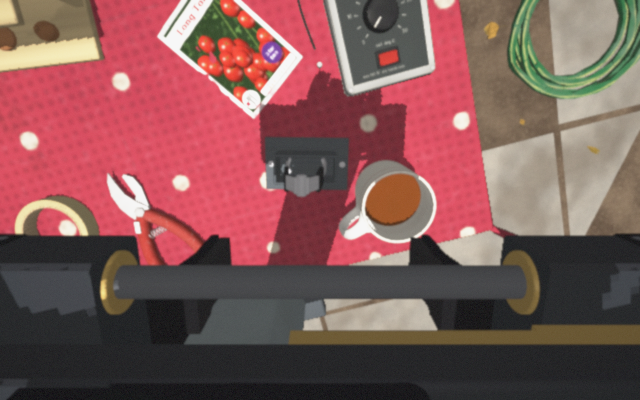

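The wrist view shows the stand's foot at px (265–348, 138–192), aligned with the picture axes, so yaw is about -15. The tongs' hinge is near (303,178) and the mug is to its right at (395,200).

```bash
python3 - <<'E'
from h import *
W=np.load('pics/w1W.npy');im=cv2.imread('pics/w1.png')
hsv=cv2.cvtColor(im,cv2.COLOR_BGR2HSV)
m=np.zeros(im.shape[:2],bool);m[130:205,255:356]=1
m&=(hsv[...,1]<110)
p0=np.array([.455,-.298])
for yaw in [-15]:
  x=np.array([np.cos(np.radians(yaw)),np.sin(np.radians(yaw))]);y=np.array([-x[1],x[0]])
  for lo,hi in [(.002,.012),(.048,.058),(.07,.09),(.09,.11),(.11,.125),(.125,.136),(.136,.16)]:
    k=m&(W[...,2]>lo)&(W[...,2]<hi)
    p=W[k]
    if len(p)<8: print(lo,len(p));continue
    q=(p[:,:2]-p0)*1000
    print(lo,len(p),'z',p[:,2].mean().round(4),'x',np.percentile(q@x,[1,50,99]).round(1),'y',np.percentile(q@y,[1,50,99]).round(1),cv2.minAreaRect(q.astype(np.float32)))
print(W[130:205:6,255:356:8,2].round(3))
b=im[120:215,245:365];cv2.imwrite('pics/w1z.png',cv2.resize(b,None,fx=6,fy=6,interpolation=cv2.INTER_CUBIC))
E
```

```text
0.002 2810 z 0.0048 x [-33.    8.8  36.3] y [-59.7  -7.8  49. ] ((-4.913504600524902, -10.866889953613281), (133.6822052001953, 87.54336547851562), 67.02497863769531)
0.048 443 z 0.0539 x [-15.7  14.1  20.2] y [-42.9 -13.   32.6] ((0.8433046340942383, -5.689506530761719), (75.9100570678711, 35.652320861816406), 74.28362274169922)
0.07 13 z 0.0831 x [-2.6  7.1 11.7] y [-27.2 -27.  -22.7] ((-2.020358085632324, -27.05597496032715), (15.190099716186523, 3.7283899784088135), 2.499523162841797)
0.09 44 z 0.1004 x [-5.7 11.3 12.3] y [-25.8 -24.2  15.1] ((7.901979446411133, -10.958990097045898), (44.966514587402344, 16.392274856567383), 51.26820373535156)
0.11 44 z 0.1166 x [-6.4 10.9 12.3] y [-24.7 -23.6  13.3] ((7.1035027503967285, -11.229028701782227), (42.435882568359375, 15.94053840637207), 49.26323318481445)
0.125 242 z 0.1299 x [-7.2  3.  11.7] y [-23.6 -17.7  12.8] ((0.8884005546569824, -5.697483062744141), (37.01332092285156, 19.389976501464844), 73.8886947631836)
0.136 430 z 0.1438 x [-7.1  2.7 12.1] y [-15.9  -5.7   5.5] ((0.9533200263977051, -5.598808288574219), (23.3638191223144
[... 589 characters left out ...]
 0.004
   0.054  0.004  0.002]
 [ 0.003  0.     0.005  0.015  0.092  0.004  0.004  0.005  0.09   0.006
   0.057  0.005  0.   ]
 [ 0.001  0.     0.005  0.015  0.127  0.004  0.005  0.005  0.126  0.005
   0.054  0.004  0.004]
 [ 0.001  0.001  0.005  0.033  0.132  0.145  0.146  0.139  0.128  0.029
   0.054  0.005  0.002]
 [ 0.001  0.001  0.005  0.003  0.132  0.145  0.146  0.139  0.127  0.054
   0.054  0.005  0.003]
 [ 0.001  0.001  0.003  0.     0.127  0.145  0.147  0.139  0.127  0.002
   0.001  0.001  0.003]
 [ 0.002  0.002  0.001  0.002  0.002  0.002  0.001  0.001  0.002  0.002
   0.     0.001  0.002]
 [-0.001  0.002  0.     0.     0.002  0.001  0.001  0.002  0.002  0.
   0.001  0.002  0.002]]
```

View pics/w1z.png

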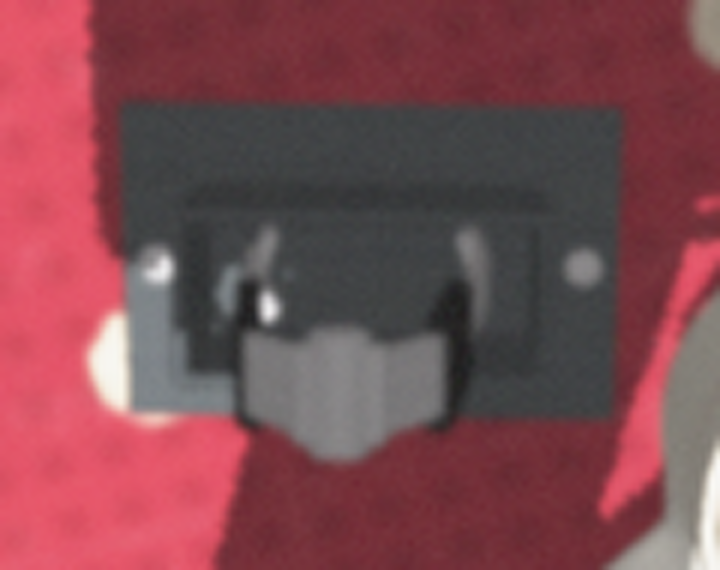

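```bash
python3 - <<'E'
from h import *
W=np.load('pics/w1W.npy')[:228].reshape(-1,3)
yaw=np.radians(-15.5);x=np.array([np.cos(yaw),np.sin(yaw)]);y=np.array([-x[1],x[0]])
q=W[:,:2]-[.4559,-.3037];a=q@x;b=q@y
k=(abs(b)<.13)&(abs(a)<.12)&(W[:,2]>.03)&(b<-.04)
print(W[k,2].max(), 'nearest y',np.sort(-b[k])[:3],'x range',a[k].min(),a[k].max())
k2=k&(abs(a)<.03)&(W[:,2]>.05);print(np.sort(-b[k2])[:3] if k2.any() else None)
plan([.4559,-.3037,.20],Rt(-15.5)); plan([.4559,-.3037,.104],Rt(-15.5))
E
```

```text
0.09631161660886903 nearest y [0.04027218 0.04049838 0.04063405] x range -0.07857735043402755 0.11999917630963719
[0.06483451 0.06488818 0.06489876]
shift cm [-0.04, -1.8, 12.96] turn [0.04, 0.01, 0.39] min rows 3.2 t 2.4 grip 86.9
shift cm [-0.03, -1.81, 22.56] turn [0.04, 0.01, 0.39] min rows 5.5 t 2.4 grip 86.9
```

>>> arm_command([
  [[0,-0.8,2],[0,0,0.4],69],
  [[0,-1.8,5],[0,0,0.4],69],
  [[0,-1.8,8],[0,0,0.4],69],
  [[0,-1.8,10.5],[0,0,0.4],69],
  [[0,-1.8,12],[0,0,0.4],69],
  [[0,-1.8,13],[0,0,0.4],69],
  [[0,-1.8,13],[0,0,0.4],69],
  [[0,-1.8,13],[0,0,0.4],69],
])

```text
t: 3.07
ee_pos: [0.457, -0.3033, 0.2]
tool_rot: [180.0, -0.0, -15.5]
force: [-0.3, -0.2, 0.6]
grip_width: 0.0605
```

```bash
python3 - <<'E'
from h import *
plan([.4559,-.3037,.104],Rt(-15.5))
im,d=robot.get_image('wrist');cv2.imwrite('pics/w2.png',im)
c=robot.camera_model('wrist');W=cloud(d,c)
m=np.zeros(d.shape,bool);m[:240,230:420]=1
m&=(W[...,2]>.136)&(W[...,2]<.155)
p=W[m];print(len(p),cv2.minAreaRect((p[:,:2]*1000).astype(np.float32)))
E
```

```text
shift cm [-0.1, 0.06, 9.6] turn [0.02, -0.01, 0.04] min rows 2.3 t 3.07 grip 60.5
954 ((458.7604064941406, -303.64373779296875), (24.2454776763916, 17.103546142578125), 74.16419982910156)
```

View pics/w2.png

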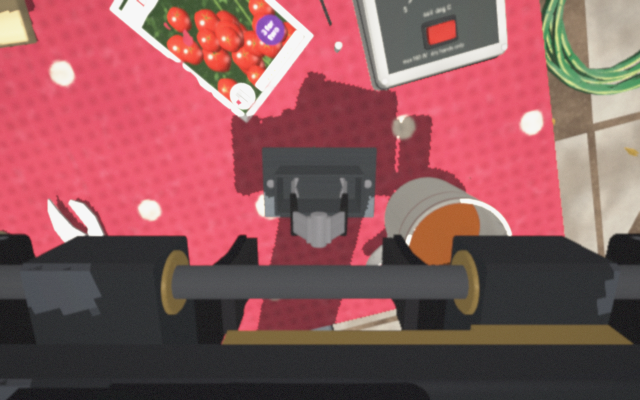

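The tongs' hinge (318,228) sits midway between the fingers (245 and 395). Descending and closing.

>>> arm_command([
  [[-0.1,0.05,3],[0,0,0],69],
  [[-0.1,0.05,6],[0,0,0],69],
  [[-0.1,0.05,8],[0,0,0],69],
  [[-0.1,0.05,9.2],[0,0,0],69],
  [[-0.1,0.05,9.6],[0,0,0],69],
  [[-0.1,0.05,9.6],[0,0,0],69],
  [[-0.1,0.05,9.6],[0,0,0],56],
  [[-0.1,0.05,9.6],[0,0,0],50],
  [[-0.1,0.05,9.6],[0,0,0],46],
], newtons=20)

```text
t: 3.87
ee_pos: [0.4572, -0.3035, 0.1051]
tool_rot: [179.9, -0.1, -15.4]
force: [0.5, -0.1, -0.0]
grip_width: 0.0473
```

>>> arm_command([
  [[0,0,0],[0,0,0],43.5],
  [[0,0,0],[0,0,0],43.5],
  [[0,0,0],[0,0,0],43.5],
  [[0,0,0],[0,0,0],43.5],
  [[0,0,0],[0,0,0],43.5],
], newtons=20)

```text
t: 4.28
ee_pos: [0.4567, -0.3037, 0.1044]
tool_rot: [179.9, -0.1, -15.4]
force: [-0.1, -2.0, 5.3]
grip_width: 0.0382
```

```bash
python3 - <<'E'
from h import *
p,R,s=pose();print(p,s['tool_rot'],s['grip_width'],s['force'],s['joints'])
im,d=robot.get_image('scene');cv2.imwrite('pics/s3.png',cv2.resize(im[170:290,380:560],None,fx=4,fy=4,interpolation=cv2.INTER_CUBIC))
E
```

```text
[ 0.4566867  -0.30366845  0.10442244] [ 1.79932972e+02 -9.71747460e-02 -1.54147307e+01] 0.0382170294511324 [-0.05679448 -2.02126252  5.29715587] [ 48.70501837  13.4202897  -20.02392813 106.31360432   5.2591721
  61.04234027 -78.77170906]
```

View pics/s3.png

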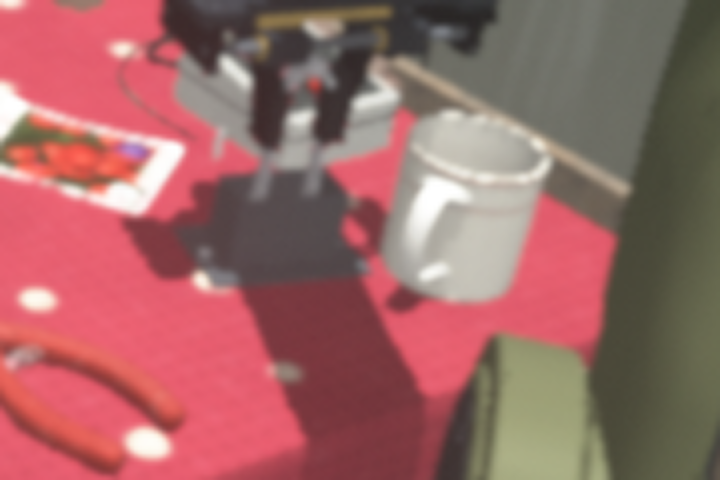

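>>> arm_command([
  [[0,0,-1],[0,0,0],43.5],
  [[0,0,-3],[0,0,0],43.5],
  [[0,0,-6],[0,0,0],43.5],
  [[0,0,-9],[0,0,0],43.5],
  [[0,0,-12],[0,0,0],43.5],
  [[0,0,-15],[0,0,0],43.5],
  [[0,0,-17],[0,0,0],43.5],
  [[0,0,-18],[0,0,0],43.5],
  [[0,0,-18],[0,0,0],43.5],
])

```text
t: 5.08
ee_pos: [0.4571, -0.3027, 0.2857]
tool_rot: [180.0, -0.2, -15.4]
force: [0.4, -0.5, -1.3]
grip_width: 0.0379
```

```bash
python3 - <<'E'
from h import *
im,d=robot.get_image('scene')
p,R,s=pose();print(p,s['tool_rot'],s['grip_width'],s['force'])
a=cv2.resize(im[110:260,400:560],None,fx=4,fy=4,interpolation=cv2.INTER_CUBIC);cv2.imwrite('pics/s4.png',a)
# bulbs in initial pictures
o=np.array([.7241,.001,0]);Rz=Ro.from_euler('z',-8.6,degrees=True)
for n in ['top','scene']:
    c=robot.camera_model(n);im=cv2.imread(f'pics/{n}0.png')
    big=cv2.resize(im,None,fx=6,fy=6,interpolation=cv2.INTER_CUBIC)
    for y,h,r in [(.058,.030,.011),(0,.013,.014),(-.058,.03,.011)]:
        for z,rr in ([(0.012,.007),(.0245,r),(.042,.001)] if h>.02 else [(.018,r),(.025,.004)]):
            th=np.linspace(0,2*np.pi,25)
            X=o+Rz.apply(np.stack([-.03+rr*np.cos(th),y+rr*np.sin(th),z+0*th],-1))
            cv2.polylines(big,[((proj(X,c)+.5)*6).astype(np.int32)],True,(255,255,0),1)
    L=o+Rz.apply(np.array([[-.05,-.105,.127],[-.05,.105,.127],[.04,.105,.127],[.04,-.105,.127]]))
    cv2.polylines(big,[((proj(L,c)+.5)*6).astype(np.int32)],True,(0,255,0),1)
    L=o+Rz.apply(np.array([[-.065,-.105,.012],[-.065,.105,.012]]))
    cv2.polylines(big,[((proj(L,c)+.5)*6).astype(np.int32)],False,(0,255,0),1)
    u,v=(proj(o+[0,0,.06],c)*6).astype(int)
    cv2.imwrite(f'pics/b_{n}.png',big[v-250:v+300,u-350:u+350])
E
```

```text
[ 0.45635816 -0.30243945  0.28361393] [-1.79986039e+02 -1.69247554e-02 -1.53728294e+01] 0.03776319414336268 [-1.08646629  0.43889186 -0.89011814]
```

View pics/s4.png

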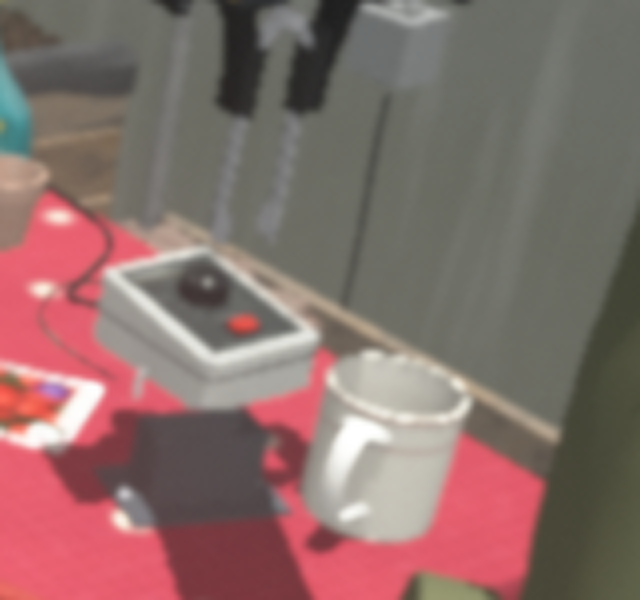

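View pics/b_top.png

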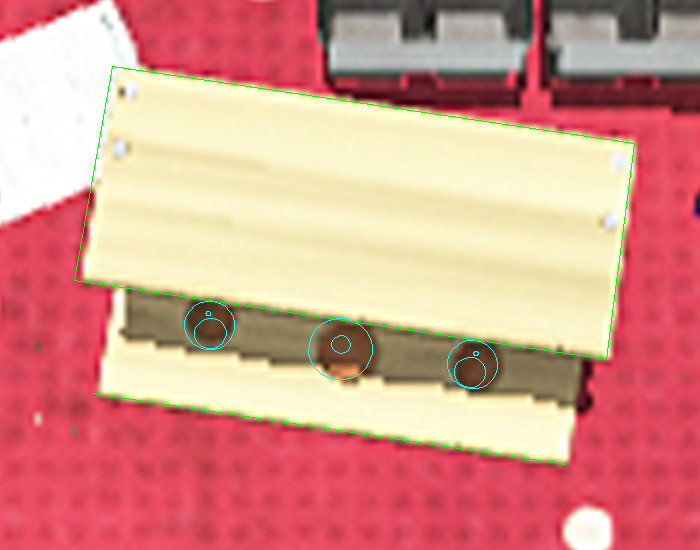

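View pics/b_scene.png

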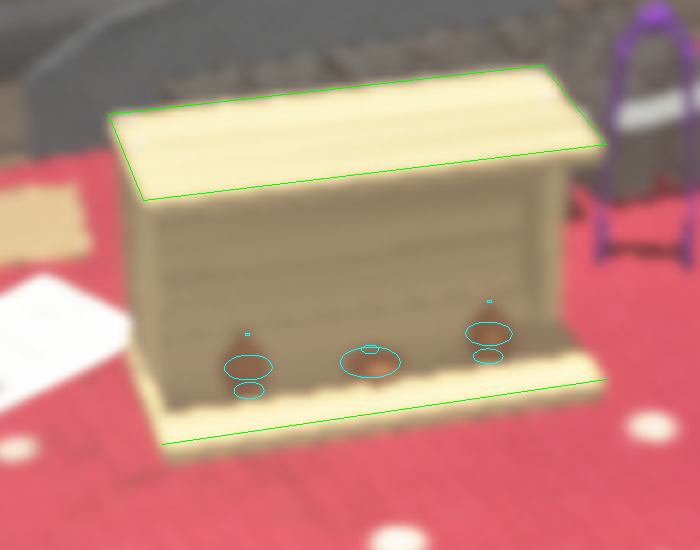

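The tongs are in hand, and the staging model overlays bulbs and corm well in both pictures (within about 1–1.5 mm; I shift y by -1 mm). The order is bulb, corm, bulb.

```bash
cat >> h.py <<'E'
TIP=0.0904
YS=-8.6
def tcp(T,R,back=0): return np.array(T)-(TIP+back)*R.as_matrix()[:,2]
BL=np.array([.703,.0622,.0285]);BR=np.array([.6857,-.0525,.0285])
E
python3 - <<'E'
from h import *
R=Rt(YS,33)
for b in (BR,BL): print(tcp(b,R,.09),tcp(b,R))
plan(tcp(BR,R,.09),R)
print(pose()[2]['joints'])
E
```

```text
[ 0.58855184 -0.03780772  0.17979617] [ 0.63701821 -0.04513757  0.10431582]
[0.60585184 0.07689228 0.17979617] [0.65431821 0.06956243 0.10431582]
shift cm [5.73, -29.02, 10.39] turn [1.94, 32.94, -6.59] min rows 7.6 t 5.13 grip 37.8
[ 49.59150163   5.80816045 -20.23939576  93.43583371   2.01282605
  81.10477203 -76.23610062]
```

>>> arm_command([
  [[0.3,-2,0],[0,1.5,0],43.5],
  [[1,-5.5,0.5],[0.3,6,-1.2],43.5],
  [[2,-9,1.5],[0.6,11,-2.2],43.5],
  [[2.8,-13,3],[0.9,15.5,-3.2],43.5],
  [[3.6,-17,4.5],[1.2,20,-4.1],43.5],
  [[4.4,-21,6.3],[1.5,24.5,-5],43.5],
  [[5.1,-25,8],[1.7,28.5,-5.8],43.5],
  [[5.6,-27.8,9.5],[1.9,31.5,-6.3],43.5],
  [[5.7,-29,10.4],[1.9,32.9,-6.6],43.5],
  [[5.7,-29,10.4],[1.9,32.9,-6.6],43.5],
])

```text
t: 5.97
ee_pos: [0.584, -0.0334, 0.1728]
tool_rot: [179.9, -32.4, -8.2]
force: [-0.4, -0.1, -2.3]
grip_width: 0.0374
```

>>> arm_command([
  [[0,0,0],[0,0,0],43.5],
  [[0,0,0],[0,0,0],43.5],
  [[0,0,0],[0,0,0],43.5],
])

```text
t: 6.22
ee_pos: [0.5883, -0.0403, 0.1798]
tool_rot: [180.0, -32.9, -8.8]
force: [0.9, -0.1, -0.4]
grip_width: 0.0377
```

```bash
python3 - <<'E'
from h import *
R=Rt(YS,33)
plan(tcp(BR,R,.09),R);plan(tcp(BR,R,.0),R)
s=pose()[2];print(s['joints'],s['force'])
im,d=robot.get_image('wrist');cv2.imwrite('pics/w5.png',im);np.save('pics/w5.npy',d)
im2,_=robot.get_image('top');cv2.imwrite('pics/t5.png',cv2.resize(im2[80:260,250:450],None,fx=3.2,fy=3.2,interpolation=cv2.INTER_CUBIC))
im2,_=robot.get_image('scene');cv2.imwrite('pics/s5.png',cv2.resize(im2[110:260,230:400],None,fx=4,fy=4,interpolation=cv2.INTER_CUBIC))
E
```

```text
shift cm [-0.01, -0.25, -0.0] turn [0.13, 0.07, -0.14] min rows 0.1 t 6.22 grip 37.7
shift cm [0.0, -0.27, 9.0] turn [0.13, 0.07, -0.14] min rows 2.2 t 6.22 grip 37.7
[  40.06149033   -6.97570643  -39.50714939  123.3309525     1.30803323
   29.49805964 -100.26329903] [ 0.85688729 -0.08878028 -0.4352612 ]
```

View pics/w5.png

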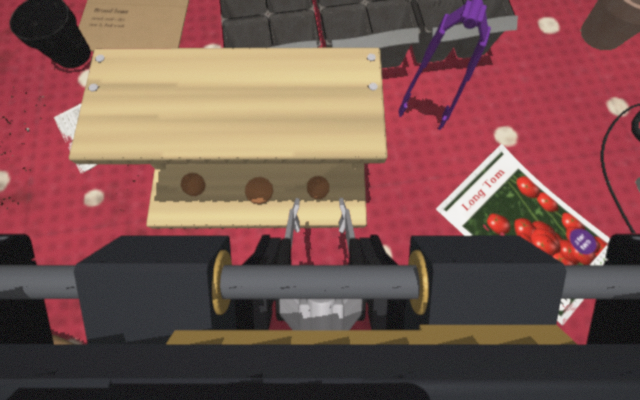

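View pics/s5.png

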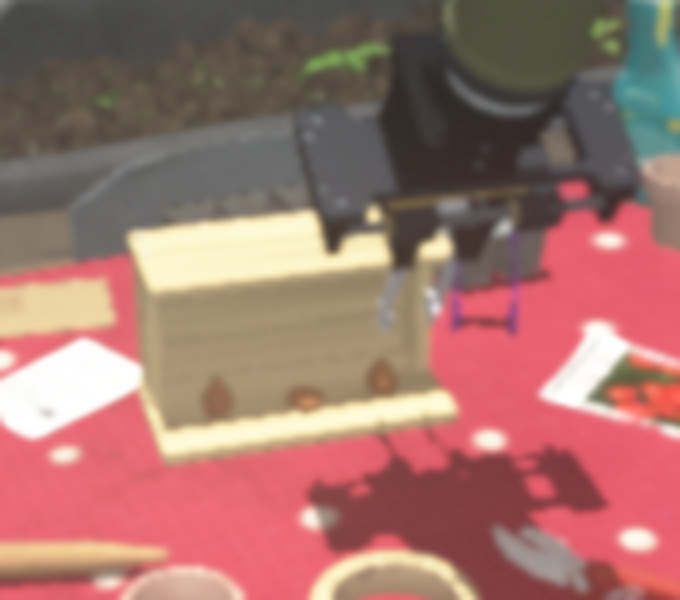

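View pics/t5.png

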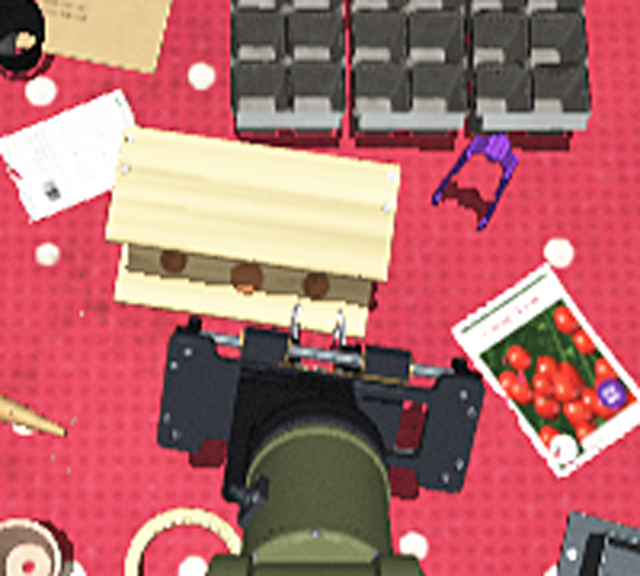

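Wrist view: bulbs at (193,184) and (318,187), the corm between them at (259,190), tongs' tips at (296,205) and (346,208). I'll measure both from the depth.

```bash
python3 - <<'E'
from h import *
c=robot.camera_model('wrist');d=np.load('pics/w5.npy');im=cv2.imread('pics/w5.png');W=cloud(d,c)
hsv=cv2.cvtColor(im,cv2.COLOR_BGR2HSV)
for nm,u0,u1 in [('L',175,212),('C',240,278),('R',300,335)]:
    k=np.zeros(d.shape,bool);k[165:205,u0:u1]=1
    k&=(W[...,2]>.014)&(W[...,2]<.06)&(hsv[...,1]>110)&(hsv[...,2]<140)
    p=W[k];v,u=np.nonzero(k)
    # xy using assumed height 24.5mm at silhouette centre
    print(nm,len(p),p.mean(0).round(4),p[:,2].max(),'px',u.mean(),v.mean(),u.min(),u.max(),v.min(),v.max(), 'y range',np.percentile(p[:,1],[2,98]))
# expected px of bulb centres
for b in (BL,BR): print(proj(np.array([b[0],b[1],.0245]),c),proj(np.array([b[0],b[1],.042]),c))
p,R,s=pose()
T=p+R.apply([0,0,TIP]);print('tip model',T,proj(T,c),[proj(p+R.apply([0,y,TIP+.0]),c) for y in (-.019,.019)])
k=np.zeros(d.shape,bool);k[195:235,280:362]=1
k&=(W[...,2]>.05)
q=R.inv().apply(W[k]-p);print('tips tool frame',len(q));
for sgn in (-1,1):
    z=q[q[:,1]*sgn>0];print(np.percentile(z,[2,50,98],axis=0).round(4).tolist())
E
python3 -c "
import cv2;im=cv2.imread('pics/w5.png');cv2.imwrite('pics/w5z.png',cv2.resize(im[150:250,160:380],None,fx=3.6,fy=3.6,interpolation=2))"
```

```text
L 404 [0.7032 0.0607 0.0333] 0.044334394783787916 px 192.48762376237624 184.0049504950495 181 204 173 195 y range [0.0530996  0.07048537]
C 525 [0.6926 0.0022 0.0236] 0.02764622220869628 px 258.57142857142856 189.44571428571427 245 272 177 203 y range [-0.00915066  0.01424077]
R 384 [ 0.6824 -0.0529  0.0338] 0.04503067065161292 px 317.671875 187.2109375 307 328 176 198 y range [-0.06229883 -0.04403488]
[194.08611203 187.84841851] [187.5773416  181.00126045]
[316.78830428 187.56629415] [316.64584676 180.70712542]
tip model [ 0.63712421 -0.04730453  0.10436349] [318.99913801 213.02964215] [array([291.4728414 , 213.02045875]), array([346.52769773, 213.0388263 ])]
tips tool frame 680
[[-0.0086, -0.019, 0.0345], [0.0051, -0.0163, 0.0789], [0.0091, -0.0138, 0.0971]]
[[-0.0084, 0.0136, 0.0345], [0.0051, 0.0164, 0.0791], [0.0089, 0.0191, 0.0979]]
```

View pics/w5z.png

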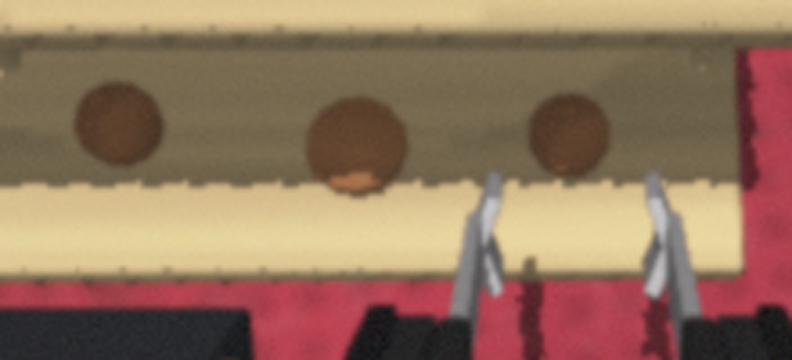

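```bash
python3 - <<'E'
from h import *
c=robot.camera_model('wrist');d=np.load('pics/w5.npy');W=cloud(d,c)[:232].reshape(-1,3)
k=(W[:,2]>.121)&(W[:,2]<.135)&(W[:,0]>.6)&(W[:,0]<.85)&(abs(W[:,1])<.15)
p=W[k];print(cv2.minAreaRect((p[:,:2]*1000).astype(np.float32)),np.median(p[:,2]))
P=cloud(d,c);
# roof front edge line: lowest roof pixel per column
xs=[]
for u in range(90,380,10):
    col=P[:232,u,:];kk=(col[:,2]>.121)&(col[:,2]<.135)
    if kk.any():
        v=np.nonzero(kk)[0].max();xs.append(col[v,:2])
xs=np.array(xs);print(np.degrees(np.arctan(np.polyfit(xs[:,1],xs[:,0],1)[0])))
k=(W[:,2]>.008)&(W[:,2]<.016)&(W[:,0]>.62)&(W[:,0]<.72)&(abs(W[:,1])<.12)
print(cv2.minAreaRect((W[k][:,:2]*1000).astype(np.float32)))
E
```

```text
((696.14306640625, 4.6585693359375), (210.26361083984375, 140.7566375732422), 81.64144134521484) 0.12803249329639266
11.431046448201194
((693.0321044921875, 5.048194885253906), (209.90814208984375, 64.79496002197266), 81.59817504882812)
```

>>> arm_command([
  [[0,-0.15,1],[0.1,0,-0.1],44.7],
  [[0,-0.25,3],[0.1,0,-0.1],44.7],
  [[0,-0.25,5],[0.1,0,-0.1],44.7],
  [[0,-0.25,6],[0.1,0,-0.1],44.7],
  [[0,-0.25,6],[0.1,0,-0.1],44.7],
  [[0,-0.25,6],[0.1,0,-0.1],44.7],
])

```text
t: 6.87
ee_pos: [0.6206, -0.0414, 0.1288]
tool_rot: [-180.0, -32.9, -8.5]
force: [0.1, 0.2, -1.0]
grip_width: 0.0391
```

```bash
python3 - <<'E'
from h import *
R=Rt(YS,33)
plan(tcp(BR,R,.0),R)
s=pose()[2];print(s['joints'],s['force'])
im,d=robot.get_image('wrist');a=cv2.resize(im[130:260,210:410],None,fx=4,fy=4,interpolation=cv2.INTER_CUBIC);cv2.imwrite('pics/w6.png',a)
E
```

```text
shift cm [0.08, 0.13, 2.97] turn [-0.05, 0.13, 0.04] min rows 0.7 t 6.87 grip 39.1
[  40.74518291    3.32453992  -42.9353098   122.27822289   19.20444935
   23.91792658 -115.44554139] [ 0.13159367  0.18786106 -1.01292199]
```

View pics/w6.png

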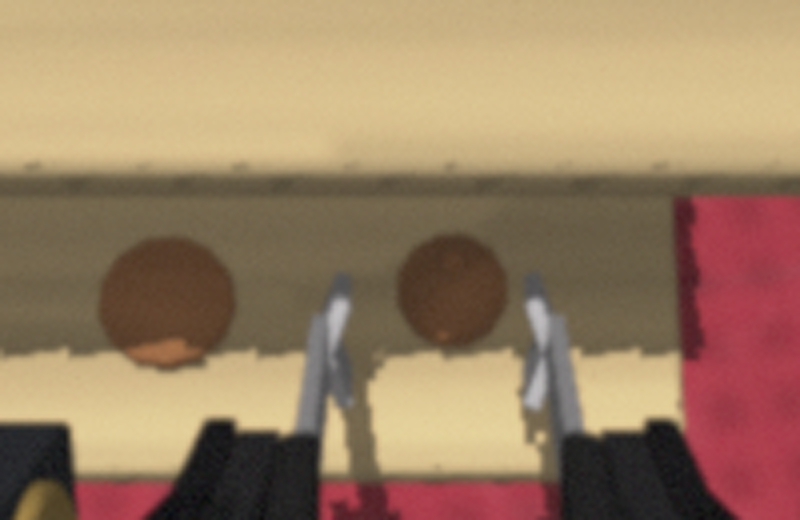

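Tips are centred at zoom column 437 and the bulb at 452, so it lies about 3 mm to the right. I'll shift +0.28 cm in tool y before advancing.

>>> arm_command([
  [[0,0.28,0],[0,0,0],44.7],
  [[0,0.28,0.5],[0,0,0],44.7],
  [[0,0.28,1.5],[0,0,0],44.7],
  [[0,0.28,2.5],[0,0,0],44.7],
  [[0,0.28,3.0],[0,0,0],44.7],
  [[0,0.28,3.0],[0,0,0],44.7],
  [[0,0.28,3.0],[0,0,0],44.7],
])

```text
t: 7.5
ee_pos: [0.6366, -0.0463, 0.1047]
tool_rot: [179.9, -33.0, -8.5]
force: [-0.6, -0.5, -1.0]
grip_width: 0.0388
```

```bash
python3 - <<'E'
from h import *
R=Rt(YS,33)
plan(tcp(BR,R,.0),R)
p,Rr,s=pose();print(s['joints'],s['force'],p+Rr.apply([0,0,TIP]))
im,d=robot.get_image('wrist');a=cv2.resize(im[130:260,230:410],None,fx=4,fy=4,interpolation=cv2.INTER_CUBIC);cv2.imwrite('pics/w7.png',a)
im,d=robot.get_image('scene');a=cv2.resize(im[150:240,250:380],None,fx=5,fy=5,interpolation=cv2.INTER_CUBIC);cv2.imwrite('pics/s7.png',a)
E
```

```text
shift cm [-0.0, -0.12, 0.05] turn [-0.02, 0.02, 0.11] min rows 0.0 t 7.5 grip 38.8
[  37.86997568    8.03363617  -40.55421798  121.52723272   28.70911225
   21.92921366 -123.24389064] [-0.57596238 -0.49874519 -0.96054196] [ 0.68524784 -0.05364637  0.02889103]
```

View pics/w7.png

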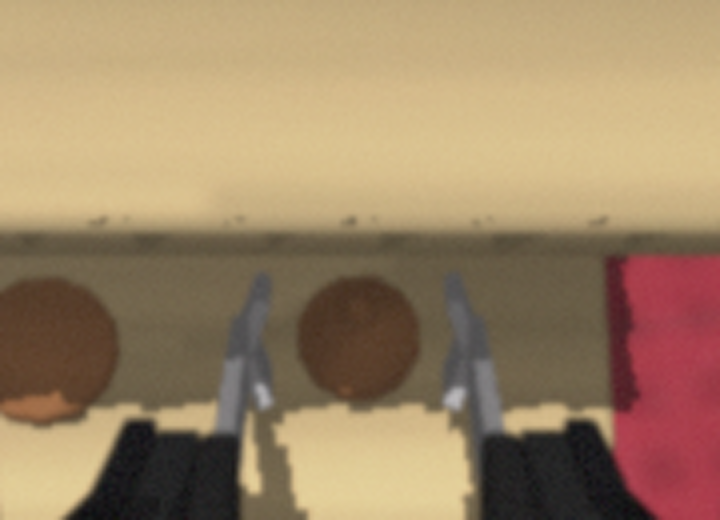

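View pics/s7.png

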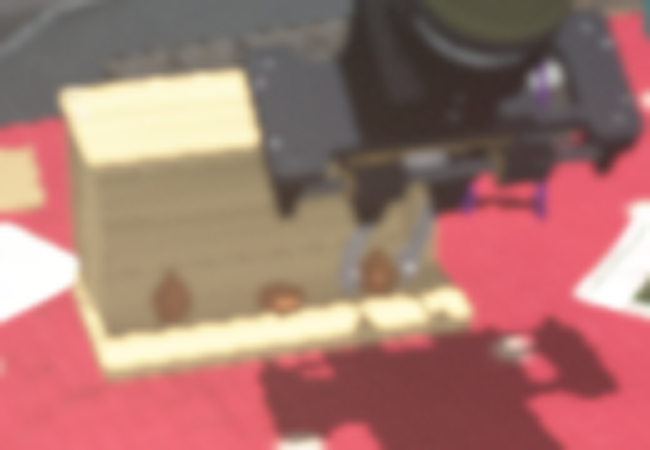

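The bulb (358,338 zoomed) is centred between the tips (258 and 455), so I close.

>>> arm_command([
  [[0,0,0],[0,0,0],43],
  [[0,0,0],[0,0,0],41.5],
  [[0,0,0],[0,0,0],40],
  [[0,0,0],[0,0,0],38.5],
  [[0,0,0],[0,0,0],37],
  [[0,0,0],[0,0,0],36],
  [[0,0,0],[0,0,0],36],
  [[0,0,0],[0,0,0],36],
  [[0,0,0],[0,0,0],36],
], newtons=18)

```text
t: 8.35
ee_pos: [0.6366, -0.0461, 0.1041]
tool_rot: [180.0, -32.9, -8.5]
force: [-0.9, -0.4, 1.3]
grip_width: 0.0339
```

```bash
python3 - <<'E'
from h import *
p,Rr,s=pose();print(s['t'],s['grip_width'],s['force'],p)
im,d=robot.get_image('wrist');a=cv2.resize(im[130:260,230:410],None,fx=4,fy=4,interpolation=cv2.INTER_CUBIC);cv2.imwrite('pics/w8.png',a)
E
```

```text
8.35 0.03392937422177216 [-0.85050881 -0.35537722  1.2803686 ] [ 0.63661376 -0.04609485  0.10414162]
```

View pics/w8.png

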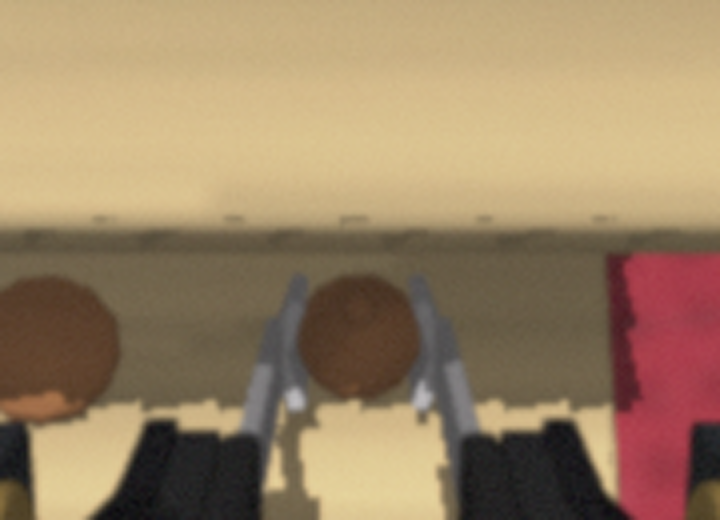

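The pads stopped at 33.9 mm with the bulb held. Retreating along the tool axis.

>>> arm_command([
  [[0,0,-0.3],[0,0,0],36],
  [[0,0,-1],[0,0,0],36],
  [[0,0,-2],[0,0,0],36],
  [[0,0,-3.5],[0,0,0],36],
  [[0,0,-5],[0,0,0],36],
  [[0,0,-7],[0,0,0],36],
  [[0,0,-9],[0,0,0],36],
  [[0,0,-10.5],[0,0,0],36],
  [[0,0,-11.5],[0,0,0],36],
  [[0,0,-12],[0,0,0],36],
])

```text
t: 9.23
ee_pos: [0.5718, -0.0363, 0.2062]
tool_rot: [179.9, -33.0, -8.4]
force: [0.1, -0.3, -1.5]
grip_width: 0.0337
```

```bash
python3 - <<'E'
from h import *
p,Rr,s=pose();print(s['t'],s['grip_width'],s['force'],p,s['joints'])
im,d=robot.get_image('wrist');cv2.imwrite('pics/w9.png',im)
R=Rt(0)
for P,z in [((.457,.1772,.24),0),((.493,.3175,.24),0)]:
    for y in (0,):
        plan(P,Rt(y))
E
```

```text
9.2333 0.03371722601165105 [ 0.06037152 -0.32666581 -1.45788162] [ 0.57179725 -0.03629461  0.20621138] [ 41.7671597  -12.16453748 -39.62674101 123.4790294   -6.06187067
  33.17689758 -93.85549138]
shift cm [-10.31, -19.42, -10.76] turn [2.54, -33.0, -8.21] min rows 6.0 t 9.28 grip 33.9
shift cm [-9.05, -33.83, -9.97] turn [2.54, -33.0, -8.21] min rows 8.9 t 9.28 grip 33.9
```

View pics/w9.png

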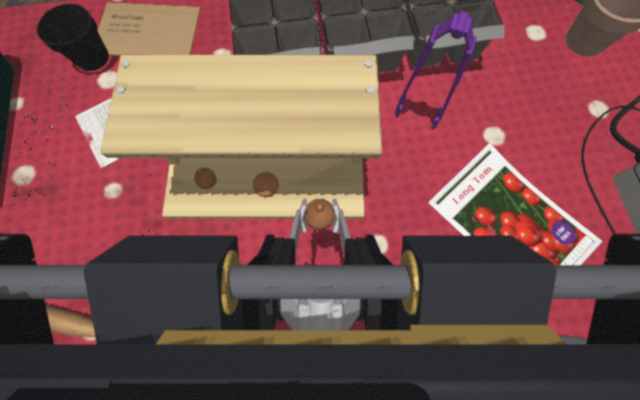

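```bash
python3 - <<'E'
from h import *
plan((.457,.1772,.22),Rt(15))
E
```

```text
shift cm [-11.4, -19.42, -9.09] turn [6.86, -32.58, -22.79] min rows 5.9 t 9.28 grip 33.9
```

>>> arm_command([
  [[-0.7,-1.2,-0.8],[0.4,-2,-1.4],36],
  [[-2.2,-3.5,-2],[1.2,-6,-4.2],36],
  [[-3.7,-6.3,-3.5],[2.2,-10.5,-7.3],36],
  [[-5.3,-9.1,-5],[3.2,-15.2,-10.7],36],
  [[-7,-12,-6.3],[4.2,-20,-14],36],
  [[-8.7,-14.8,-7.5],[5.2,-25,-17.4],36],
  [[-10.2,-17.3,-8.5],[6.1,-29,-20.3],36],
  [[-11.1,-18.9,-9],[6.7,-31.8,-22.2],36],
  [[-11.4,-19.4,-9.1],[6.9,-32.6,-22.8],36],
  [[-11.4,-19.4,-9.1],[6.9,-32.6,-22.8],36],
])

```text
t: 10.12
ee_pos: [0.4569, 0.1785, 0.2181]
tool_rot: [-179.7, 0.2, 15.2]
force: [-0.6, 0.0, -1.3]
grip_width: 0.0341
```

>>> arm_command([
  [[0,0,0],[0,0,0],36],
  [[0,0,0],[0,0,0],36],
  [[0,0,0],[0,0,0],36],
])

```text
t: 10.37
ee_pos: [0.4573, 0.1752, 0.2188]
tool_rot: [-179.9, 0.1, 14.8]
force: [0.2, -0.7, -1.7]
grip_width: 0.034
```

```bash
python3 - <<'E'
from h import *
p,Rr,s=pose();print(s['t'],s['grip_width'],s['force'],p,s['joints'])
im,d=robot.get_image('wrist');cv2.imwrite('pics/w10.png',im);np.save('pics/w10.npy',d)
W=cloud(d,robot.camera_model('wrist'))[:236].reshape(-1,3)
k=(abs(W[:,0]-.457)<.05)&(abs(W[:,1]-.177)<.05)&(W[:,2]>.052)&(W[:,2]<.072);q=W[k]
print(len(q),cv2.minEnclosingCircle((q[:,:2]*1000).astype(np.float32)),np.median(q[:,2]))
plan((.457,.1772,.1344),Rt(15))
im,d=robot.get_image('scene');a=cv2.resize(im[160:310,170:340],None,fx=4,fy=4,interpolation=cv2.INTER_CUBIC);cv2.imwrite('pics/s10.png',a)
E
```

```text
10.3667 0.0339904296392216 [ 0.15233382 -0.69024905 -1.72311078] [0.45725765 0.17521687 0.21877889] [  30.4112871     2.16476364  -54.82856716  105.31229326    1.7520306
   73.52118455 -100.05056671]
1284 ((458.7284240722656, 176.92672729492188), 33.02751922607422) 0.06225598682959662
shift cm [0.03, -0.17, 8.45] turn [-0.07, 0.08, -0.14] min rows 2.1 t 10.42 grip 34.1
```

View pics/w10.png

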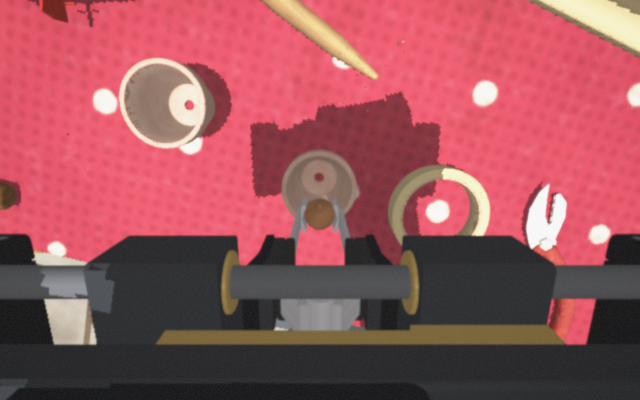

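View pics/s10.png

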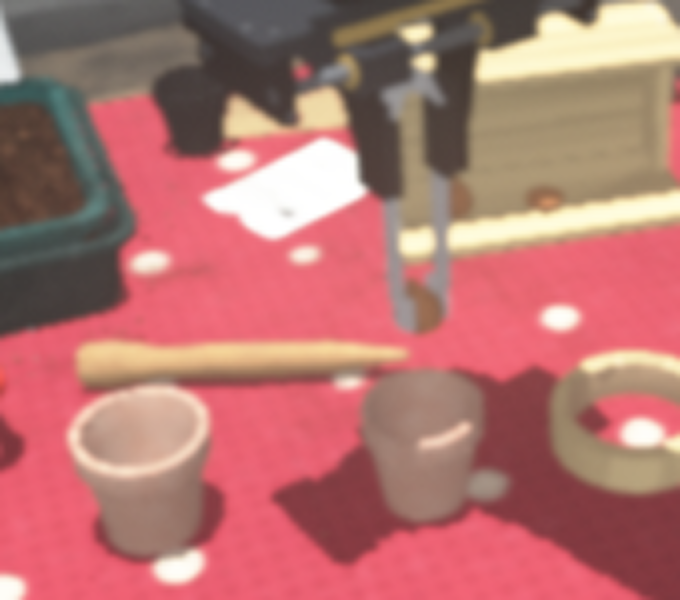

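>>> arm_command([
  [[0.05,-0.05,1],[0,0,0],36],
  [[0.1,-0.05,3],[0,0,0],36],
  [[0.1,-0.05,5],[0,0,0],36],
  [[0.1,-0.05,6.5],[0,0,0],36],
  [[0.1,-0.05,7.3],[0,0,0],36],
  [[0.1,-0.05,7.9],[0,0,0],36],
  [[0.1,-0.05,8.15],[0,0,0],36],
  [[0.1,-0.05,8.15],[0,0,0],36],
  [[0.1,-0.05,8.15],[0,0,0],36],
])

```text
t: 11.22
ee_pos: [0.4582, 0.178, 0.1381]
tool_rot: [-179.8, 0.0, 15.0]
force: [-0.8, 0.5, -1.1]
grip_width: 0.0338
```

```bash
python3 - <<'E'
from h import *
p,Rr,s=pose();print(s['t'],s['grip_width'],s['force'],p,p+Rr.apply([0,0,TIP]))
im,d=robot.get_image('wrist');cv2.imwrite('pics/w11.png',cv2.resize(im[130:260,230:410],None,fx=4,fy=4,interpolation=cv2.INTER_CUBIC))
im,d=robot.get_image('scene');a=cv2.resize(im[190:310,190:340],None,fx=4,fy=4,interpolation=cv2.INTER_CUBIC);cv2.imwrite('pics/s11.png',a)
E
```

```text
11.2167 0.03378396818117294 [-0.77557781  0.54416043 -1.10504897] [0.45818363 0.17800001 0.13811888] [0.45805941 0.17821588 0.04771922]
```

View pics/w11.png

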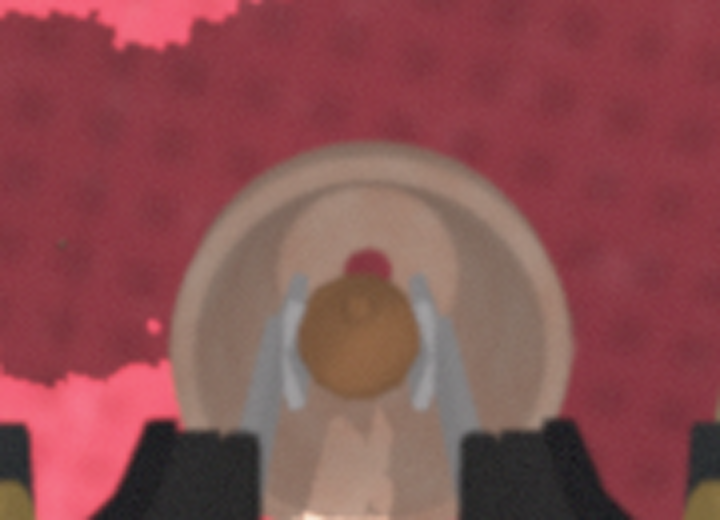

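View pics/s11.png

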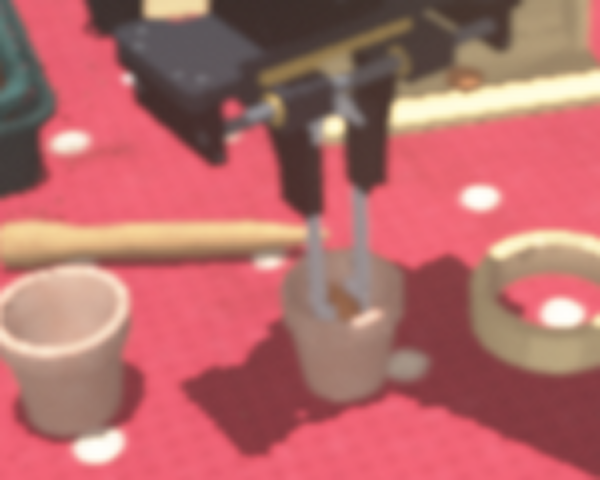

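The bulb is inside pot 1 below the rim, about 2 mm left of its axis. I'll centre it, go 4 mm lower and open.

>>> arm_command([
  [[0,0.15,0],[0,0,0],36],
  [[0,0.18,0.3],[0,0,0],36],
  [[0,0.18,0.4],[0,0,0],36],
  [[0,0.18,0.4],[0,0,0],36],
  [[0,0.18,0.4],[0,0,0],38.5],
  [[0,0.18,0.4],[0,0,0],39.5],
  [[0,0.18,0.4],[0,0,0],40.3],
  [[0,0.18,0.4],[0,0,0],41],
  [[0,0.18,0.4],[0,0,0],41],
  [[0,0.18,0.4],[0,0,0],41],
])

```text
t: 12.15
ee_pos: [0.4582, 0.1761, 0.1336]
tool_rot: [-179.8, 0.1, 15.0]
force: [0.3, -0.1, -0.7]
grip_width: 0.0355
```

```bash
python3 - <<'E'
from h import *
p,Rr,s=pose();print(s['t'],s['grip_width'],s['force'],p,p+Rr.apply([0,0,TIP]))
im,d=robot.get_image('wrist');cv2.imwrite('pics/w12.png',cv2.resize(im[130:260,230:410],None,fx=4,fy=4,interpolation=cv2.INTER_CUBIC))
E
```

```text
12.15 0.035515040939674246 [ 0.34781723 -0.07326342 -0.73742864] [0.45816237 0.17607097 0.13356411] [0.45794254 0.17625844 0.04316457]
```

View pics/w12.png

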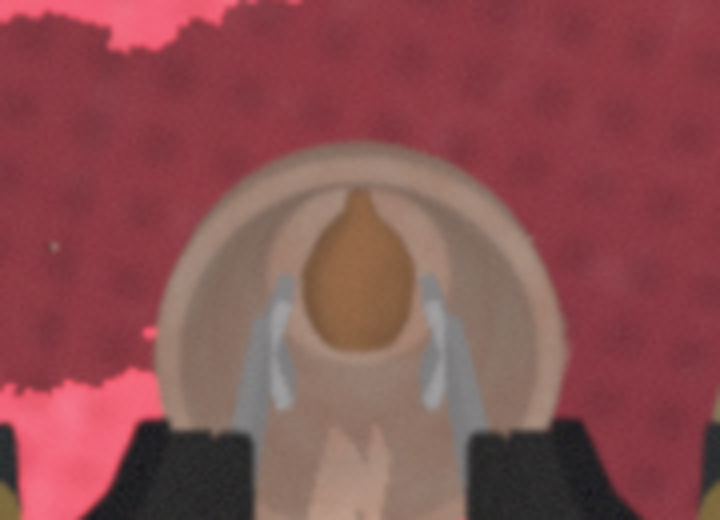

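Released; the bulb lies in pot 1 (360,275 zoomed). Raising and going for the left bulb.

>>> arm_command([
  [[0,0,-1],[0,0,0],41],
  [[0,0,-3],[0,0,0],41],
  [[0,0,-5.5],[0,0,0],41.5],
  [[0,0,-8],[0,0,0],43],
  [[0,0,-9.5],[0,0,0],44],
  [[0,0,-10],[0,0,0],44],
  [[0,0,-10],[0,0,0],44],
  [[0,0,-10],[0,0,0],44],
])

```text
t: 12.87
ee_pos: [0.4581, 0.1756, 0.2331]
tool_rot: [-179.9, 0.1, 15.0]
force: [-0.0, 0.1, -1.2]
grip_width: 0.0381
```

```bash
python3 - <<'E'
from h import *
p,Rr,s=pose();print(s['t'],s['grip_width'],s['force'],p)
im,d=robot.get_image('wrist');cv2.imwrite('pics/w13.png',im)
R=Rt(YS,33);plan(tcp([.705,.061,.0285],R,.09),R)
E
```

```text
12.8667 0.038060917213648446 [-0.04187111  0.09523721 -1.21794789] [0.45810815 0.17563298 0.23313972]
shift cm [11.93, 13.54, 5.2] turn [-6.9, 32.76, 22.92] min rows 5.7 t 12.92 grip 38.4
```

View pics/w13.png

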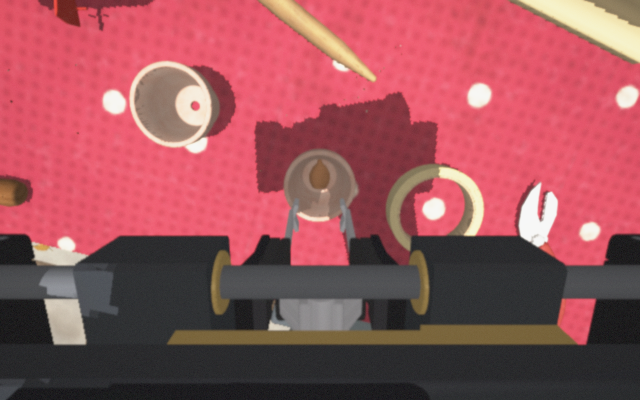

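The bulb sits in pot 1 at (319,175). Going to the left bulb's standoff.

>>> arm_command([
  [[0.8,1,0],[-0.4,2,1.4],44],
  [[2.3,2.8,0.3],[-1.2,6.2,4.3],44],
  [[4,4.7,0.9],[-2.2,10.8,7.5],44],
  [[5.8,6.7,1.7],[-3.3,15.6,10.9],44],
  [[7.6,8.7,2.7],[-4.3,20.4,14.3],44],
  [[9.3,10.6,3.7],[-5.3,25.1,17.6],44],
  [[10.8,12.3,4.5],[-6.2,29.5,20.6],44],
  [[11.7,13.2,5],[-6.8,32,22.4],44],
  [[11.9,13.5,5.2],[-6.9,32.8,22.9],44],
  [[11.9,13.5,5.2],[-6.9,32.8,22.9],44],
])

```text
t: 13.75
ee_pos: [0.606, 0.0753, 0.1773]
tool_rot: [-180.0, -32.8, -8.6]
force: [-0.1, 0.4, -0.9]
grip_width: 0.0382
```

>>> arm_command([
  [[0,0,0],[0,0,0],44.7],
  [[0,0,0],[0,0,0],44.7],
  [[0,0,0],[0,0,0],44.7],
])

```text
t: 14.0
ee_pos: [0.6083, 0.0768, 0.1812]
tool_rot: [-179.9, -33.1, -8.6]
force: [-0.3, -0.0, -0.4]
grip_width: 0.0389
```

```bash
python3 - <<'E'
from h import *
R=Rt(YS,33)
plan(tcp([.705,.061,.0285],R,.03),R)
p,Rr,s=pose();print(s['joints'],p)
im,d=robot.get_image('wrist');cv2.imwrite('pics/w14.png',cv2.resize(im[130:260,210:410],None,fx=4,fy=4,interpolation=cv2.INTER_CUBIC))
c=robot.camera_model('wrist');W=cloud(d,c);hsv=cv2.cvtColor(im,cv2.COLOR_BGR2HSV)
k=(W[...,2]>.016)&(W[...,2]<.06)&(hsv[...,1]>110)&(hsv[...,2]<140)&(W[...,0]>.66)&(W[...,0]<.74)&(W[...,1]>.035)&(W[...,1]<.09)
k[232:]=0
v,u=np.nonzero(k);print(u.min(),u.max(),v.min(),v.max(),u.mean(),v.mean(),W[k].mean(0))
for z in(.0245,.042):print(proj(np.array([.705,.061,z]),c))
E
```

```text
shift cm [-0.11, 0.12, 6.11] turn [-0.08, -0.13, 0.01] min rows 1.5 t 14.0 grip 38.9
[  38.20320285   -1.89034592  -54.18306982  119.22176196   21.78095453
   33.25282934 -130.20377595] [0.60826136 0.07680238 0.18121567]
308 329 176 198 318.7810810810811 187.05405405405406 [0.70337947 0.06302915 0.03360973]
[320.68325883 188.63148939]
[320.71013733 181.80052339]
```

View pics/w14.png

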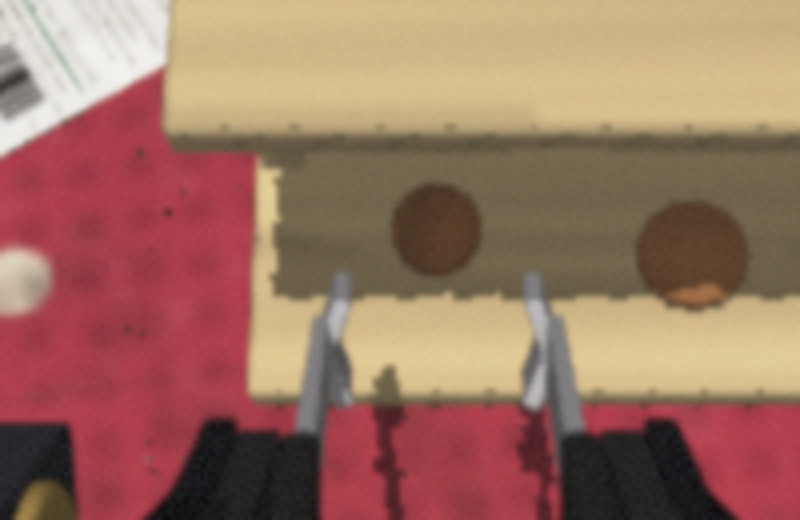

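The bulb (437) is already centred between the tips (435). Joint 7 is at -130° and runs more negative on the way in, so I'll yaw the tool slightly about the bulb to keep margin.

```bash
python3 - <<'E'
from h import *
T=[.7055,.0616,.0285]
R=Rt(-1,31)
for b in(.06,.03,0):plan(tcp(T,R,b),R)
E
```

```text
shift cm [0.5, 1.07, 3.18] turn [3.96, -2.15, -6.43] min rows 1.1 t 14.05 grip 39.3
shift cm [0.37, 0.87, 6.17] turn [3.96, -2.15, -6.43] min rows 1.5 t 14.05 grip 39.3
shift cm [0.25, 0.67, 9.16] turn [3.96, -2.15, -6.43] min rows 2.2 t 14.05 grip 39.3
```

>>> arm_command([
  [[0.2,0.5,0.5],[1.5,-0.8,-2.5],44.7],
  [[0.5,1,1.5],[3,-1.6,-5],44.7],
  [[0.5,1.05,2.6],[3.9,-2.1,-6.4],44.7],
  [[0.5,1.05,3.2],[3.9,-2.1,-6.4],44.7],
  [[0.5,1.05,3.2],[3.9,-2.1,-6.4],44.7],
])

```text
t: 14.47
ee_pos: [0.628, 0.0619, 0.1559]
tool_rot: [-180.0, -30.9, -1.2]
force: [-0.0, -0.1, -0.2]
grip_width: 0.039
```

```bash
python3 - <<'E'
from h import *
p,Rr,s=pose();print(s['joints'],p)
T=[.7055,.0616,.0285]
R=Rt(-1,31)
for b in(.06,.03,0):plan(tcp(T,R,b),R)
E
```

```text
[  38.88337977    3.89987247  -51.3183351   117.81332295   18.93389133
   30.69116772 -116.54981884] [0.6280115  0.06191996 0.15587547]
shift cm [0.08, -0.1, -0.13] turn [0.08, 0.08, -0.14] min rows 0.0 t 14.47 grip 39.0
shift cm [0.08, -0.11, 2.87] turn [0.08, 0.08, -0.14] min rows 0.7 t 14.47 grip 39.0
shift cm [0.09, -0.11, 5.87] turn [0.08, 0.08, -0.14] min rows 1.4 t 14.47 grip 39.0
```

Joint 7 is back to -117. Advancing to 3 cm.

>>> arm_command([
  [[0,-0.05,1],[0,0,0],44.7],
  [[0.1,-0.1,2],[0,0,0],44.7],
  [[0.1,-0.1,2.8],[0,0,0],44.7],
  [[0.1,-0.1,2.8],[0,0,0],44.7],
  [[0.1,-0.1,2.8],[0,0,0],44.7],
])

```text
t: 14.88
ee_pos: [0.6431, 0.0641, 0.1335]
tool_rot: [180.0, -31.0, -1.0]
force: [-0.5, -0.4, -1.9]
grip_width: 0.0385
```

```bash
python3 - <<'E'
from h import *
p,Rr,s=pose();print(s['joints'],p,s['force'])
T=[.7055,.0616,.0285]
R=Rt(-1,31)
plan(tcp(T,R,0),R)
im,d=robot.get_image('wrist');cv2.imwrite('pics/w15.png',cv2.resize(im[130:260,210:410],None,fx=4,fy=4,interpolation=cv2.INTER_CUBIC))
E
```

```text
[  35.74716236    8.55115864  -49.5787025   117.2157725    27.52889173
   29.28172584 -123.61972355] [0.64312714 0.06412026 0.13350136] [-0.51696586 -0.3850858  -1.85064475]
shift cm [-0.06, 0.14, 3.17] turn [0.05, -0.0, -0.01] min rows 0.8 t 14.88 grip 38.5
```

View pics/w15.png

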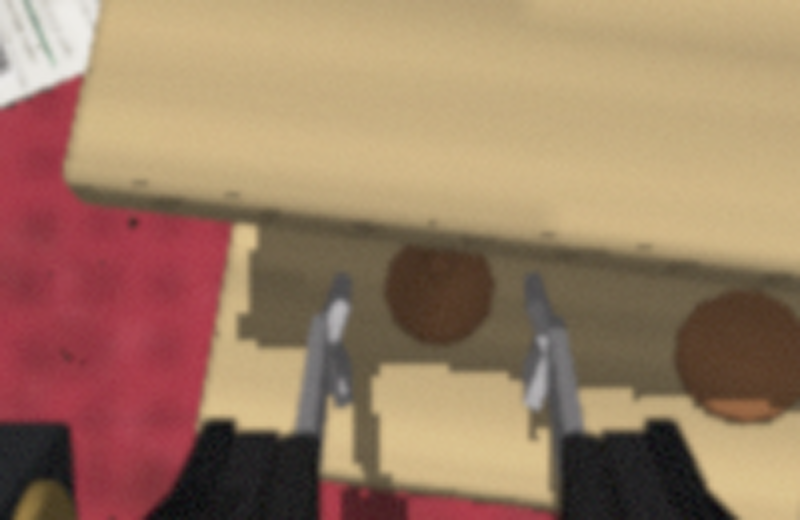

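>>> arm_command([
  [[-0.05,0.07,0.3],[0,0,0],44.7],
  [[-0.05,0.07,1.2],[0,0,0],44.7],
  [[-0.05,0.07,2.2],[0,0,0],44.7],
  [[-0.05,0.07,2.9],[0,0,0],44.7],
  [[-0.05,0.07,3.15],[0,0,0],44.7],
  [[-0.05,0.07,3.15],[0,0,0],44.7],
  [[-0.05,0.07,3.15],[0,0,0],44.7],
])

```text
t: 15.52
ee_pos: [0.6591, 0.0626, 0.1065]
tool_rot: [179.9, -31.0, -1.0]
force: [0.5, 1.3, -1.5]
grip_width: 0.0393
```

```bash
python3 - <<'E'
from h import *
p,Rr,s=pose();print(s['joints'],p,s['force'],p+Rr.apply([0,0,TIP]))
T=[.7055,.0616,.0285]
R=Rt(-1,31)
plan(tcp(T,R,0),R)
im,d=robot.get_image('wrist');cv2.imwrite('pics/w16.png',cv2.resize(im[130:260,210:410],None,fx=4,fy=4,interpolation=cv2.INTER_CUBIC))
im,d=robot.get_image('scene');a=cv2.resize(im[150:240,250:380],None,fx=5,fy=5,interpolation=cv2.INTER_CUBIC);cv2.imwrite('pics/s16.png',a)
E
```

```text
[  31.74181814   13.10110514  -46.13304185  116.57708656   35.57725231
   27.63868008 -130.11182964] [0.65914324 0.06264849 0.10653714] [ 0.47369964  1.32593395 -1.47506944] [0.70576014 0.06171003 0.02908945]
shift cm [-0.04, 0.02, 0.04] turn [0.08, -0.05, -0.03] min rows 0.0 t 15.52 grip 39.3
```

View pics/w16.png

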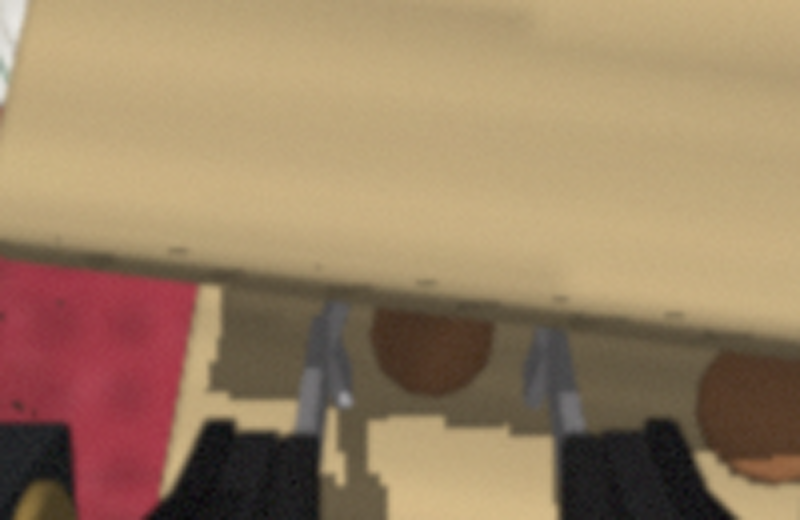

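View pics/s16.png

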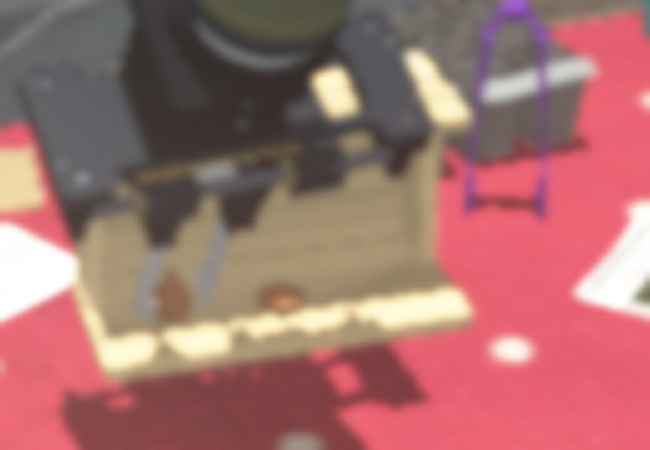

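The bulb (432) is between the tips (335 and 545), within 1 mm. Closing.

>>> arm_command([
  [[0,-0.08,0],[0,0,0],43],
  [[0,-0.08,0],[0,0,0],41.5],
  [[0,-0.08,0],[0,0,0],40],
  [[0,-0.08,0],[0,0,0],38.5],
  [[0,-0.08,0],[0,0,0],37],
  [[0,-0.08,0],[0,0,0],36],
  [[0,-0.08,0],[0,0,0],36],
  [[0,-0.08,0],[0,0,0],36],
  [[0,-0.08,0],[0,0,0],36],
], newtons=18)

```text
t: 16.37
ee_pos: [0.6592, 0.0633, 0.1062]
tool_rot: [179.9, -31.0, -1.1]
force: [-0.1, 0.1, 0.0]
grip_width: 0.0337
```

>>> arm_command([
  [[0,0,-0.3],[0,0,0],36],
  [[0,0,-1],[0,0,0],36],
  [[0,0,-2],[0,0,0],36],
  [[0,0,-3.5],[0,0,0],36],
  [[0,0,-5],[0,0,0],36],
  [[0,0,-7],[0,0,0],36],
  [[0,0,-9],[0,0,0],36],
  [[0,0,-10.5],[0,0,0],36],
  [[0,0,-11.5],[0,0,0],36],
  [[0,0,-12],[0,0,0],36],
])

```text
t: 17.2
ee_pos: [0.5972, 0.0646, 0.2106]
tool_rot: [179.8, -31.1, -1.0]
force: [0.5, -0.6, -0.4]
grip_width: 0.0335
```

```bash
python3 - <<'E'
from h import *
p,Rr,s=pose();print(s['t'],s['grip_width'],s['force'],p,s['joints'])
im,d=robot.get_image('wrist');cv2.imwrite('pics/w17.png',im)
plan((.493,.3175,.225),Rt(20))
E
```

```text
17.2 0.03345634368137049 [ 0.47612088 -0.56657344 -0.35113241] [0.59719213 0.06455413 0.2105657 ] [  42.18222511   -7.3407209   -51.08416125  118.05428364    0.4077899
   35.94957845 -101.54681284]
shift cm [-8.56, -25.09, -6.92] turn [5.88, -30.78, -20.51] min rows 6.7 t 17.25 grip 33.7
```

View pics/w17.png

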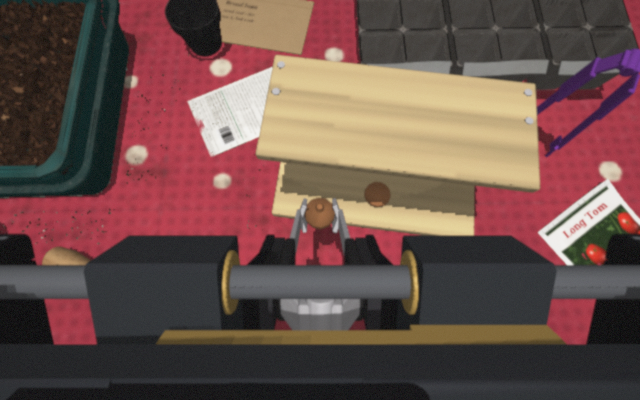

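The second bulb is held at (320,212) and the corm is left in place. Going to pot 2.

>>> arm_command([
  [[-0.5,-1.5,-0.6],[0.3,-1.8,-1.2],36],
  [[-1.6,-4.6,-1.6],[1,-5.6,-3.7],36],
  [[-2.8,-8.2,-2.7],[1.9,-10,-6.7],36],
  [[-4,-11.8,-3.9],[2.8,-14.4,-9.6],36],
  [[-5.2,-15.4,-5],[3.6,-18.9,-12.6],36],
  [[-6.4,-19,-6],[4.5,-23.3,-15.5],36],
  [[-7.5,-22,-6.5],[5.2,-27,-18],36],
  [[-8.2,-24.1,-6.9],[5.7,-29.6,-19.7],36],
  [[-8.55,-25,-6.9],[5.9,-30.8,-20.5],36],
  [[-8.55,-25,-6.9],[5.9,-30.8,-20.5],36],
])

```text
t: 18.08
ee_pos: [0.4921, 0.3198, 0.2222]
tool_rot: [-179.6, 0.3, 20.3]
force: [0.7, -1.1, -1.4]
grip_width: 0.0338
```

>>> arm_command([
  [[0,0,0],[0,0,0],36],
  [[0,0,0],[0,0,0],36],
  [[0,0,0],[0,0,0],36],
])

```text
t: 18.33
ee_pos: [0.4938, 0.315, 0.2236]
tool_rot: [-179.9, 0.1, 19.9]
force: [0.7, -0.2, -1.8]
grip_width: 0.0334
```

```bash
python3 - <<'E'
from h import *
p,Rr,s=pose();print(s['t'],s['grip_width'],s['force'],p,s['joints'])
im,d=robot.get_image('wrist');cv2.imwrite('pics/w18.png',im)
W=cloud(d,robot.camera_model('wrist'))[:236].reshape(-1,3)
k=(abs(W[:,0]-.493)<.05)&(abs(W[:,1]-.3175)<.05)&(W[:,2]>.055)&(W[:,2]<.075);q=W[k]
print(len(q),cv2.minEnclosingCircle((q[:,:2]*1000).astype(np.float32)),np.median(q[:,2]))
plan((.4935,.317,.138),Rt(20))
E
```

```text
18.3333 0.03342630449331707 [ 0.69433164 -0.20699976 -1.78688187] [0.49380025 0.31502398 0.22363001] [  16.12191008   22.15478258  -63.80281862   92.23130612   20.09545057
   78.34933229 -120.28045018]
1442 ((494.93060302734375, 317.02764892578125), 35.38428497314453) 0.0662125869872979
shift cm [0.05, -0.18, 8.59] turn [-0.08, 0.06, -0.14] min rows 2.1 t 18.38 grip 33.9
```

View pics/w18.png

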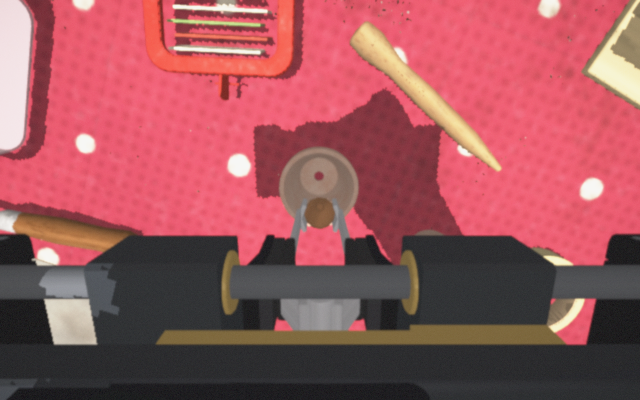

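>>> arm_command([
  [[0.05,0,1],[0,0,0],36],
  [[0.1,0.05,3],[0,0,0],36],
  [[0.1,0.05,5],[0,0,0],36],
  [[0.1,0.05,6.5],[0,0,0],36],
  [[0.1,0.05,7.3],[0,0,0],36],
  [[0.1,0.05,7.9],[0,0,0],36],
  [[0.1,0.05,8.2],[0,0,0],36],
  [[0.1,0.05,8.2],[0,0,0],36],
  [[0.1,0.05,8.2],[0,0,0],36],
])

```text
t: 19.13
ee_pos: [0.4944, 0.317, 0.1425]
tool_rot: [-179.8, 0.0, 20.0]
force: [0.2, 0.4, -0.7]
grip_width: 0.0337
```

```bash
python3 - <<'E'
from h import *
p,Rr,s=pose();print(s['t'],s['grip_width'],s['force'],p,p+Rr.apply([0,0,TIP]))
im,d=robot.get_image('wrist');cv2.imwrite('pics/w19.png',cv2.resize(im[130:260,230:410],None,fx=4,fy=4,interpolation=cv2.INTER_CUBIC))
E
```

```text
19.1333 0.03369198264880952 [ 0.23184534  0.40464997 -0.71577416] [0.49442903 0.31697261 0.1424766 ] [0.4942585  0.3172293  0.05207713]
```

View pics/w19.png

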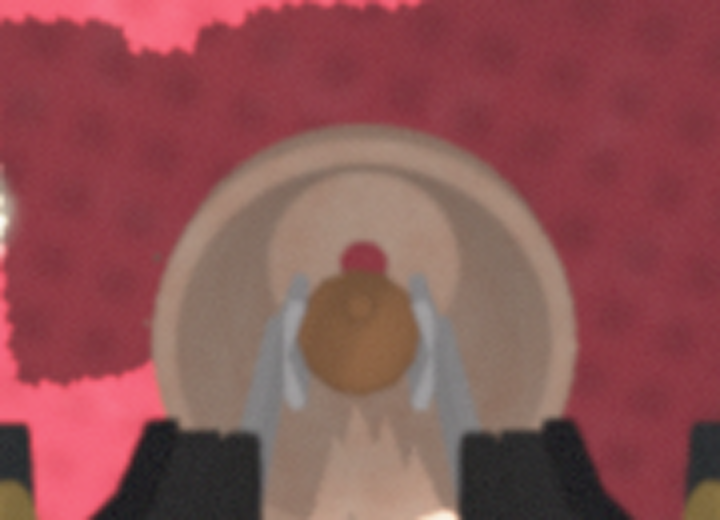

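The bulb is centred in pot 2. Lowering 5 mm more, then opening.

>>> arm_command([
  [[0,0.05,0.2],[0,0,0],36],
  [[0,0.05,0.5],[0,0,0],36],
  [[0,0.05,0.6],[0,0,0],36],
  [[0,0.05,0.6],[0,0,0],36],
  [[0,0.05,0.6],[0,0,0],38.5],
  [[0,0.05,0.6],[0,0,0],39.5],
  [[0,0.05,0.6],[0,0,0],40.3],
  [[0,0.05,0.6],[0,0,0],41],
  [[0,0.05,0.6],[0,0,0],41],
  [[0,0.05,0.6],[0,0,0],41],
])

```text
t: 20.02
ee_pos: [0.4943, 0.3162, 0.1358]
tool_rot: [-179.8, 0.1, 20.0]
force: [-0.1, 0.4, -0.9]
grip_width: 0.0356
```

```bash
python3 - <<'E'
from h import *
p,Rr,s=pose();print(s['t'],s['grip_width'],s['force'],p)
im,d=robot.get_image('wrist');cv2.imwrite('pics/w20.png',cv2.resize(im[130:260,230:410],None,fx=4,fy=4,interpolation=cv2.INTER_CUBIC))
E
```

```text
20.0167 0.03562704440670601 [-0.06794595  0.35719852 -0.88308562] [0.49425522 0.31615295 0.13583665]
```

View pics/w20.png

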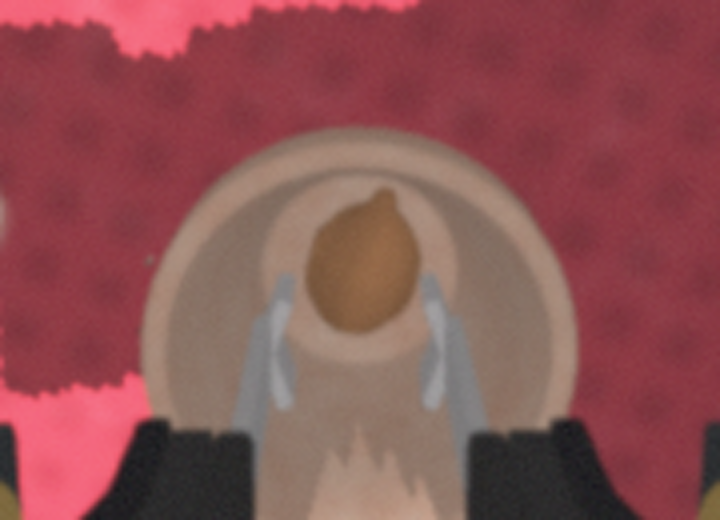

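The second bulb lies in pot 2. Raising and returning to the stand.

>>> arm_command([
  [[0,0,-1],[0,0,0],41],
  [[0,0,-3],[0,0,0],41],
  [[0,0,-6],[0,0,0],41],
  [[0,0,-9],[0,0,0],41],
  [[0,0,-12],[0,0,0],41],
  [[0,0,-14.5],[0,0,0],41],
  [[0,0,-15.5],[0,0,0],41],
  [[0,0,-15.5],[0,0,0],41],
])

```text
t: 20.73
ee_pos: [0.4954, 0.317, 0.2938]
tool_rot: [-179.8, -0.2, 20.0]
force: [0.3, 0.9, 0.1]
grip_width: 0.0359
```

```bash
python3 - <<'E'
from h import *
p,Rr,s=pose();print(s['joints'])
plan((.4563,-.3037,.29),Rt(-15.5))
im,d=robot.get_image('wrist');cv2.imwrite('pics/w21.png',im)
E
```

```text
[  16.71967327   19.99845833  -65.18807245   86.05956969   18.03398564
   85.2382702  -118.55736475]
shift cm [-24.9, 56.99, 0.09] turn [-0.26, -0.1, 35.49] min rows 15.2 t 20.73 grip 35.9
```

View pics/w21.png

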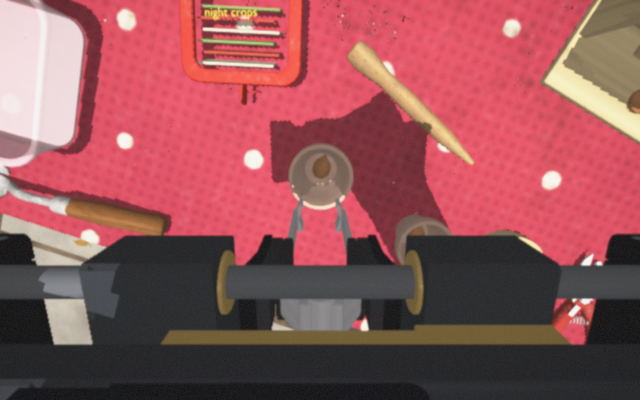

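Both bulbs are in their pots. Travelling to the stand.

>>> arm_command([
  [[-0.6,1.4,0],[0,0,0.8],41],
  [[-1.7,3.9,0],[0,0,2.4],41],
  [[-3,6.9,0],[0,0,4.3],41],
  [[-4.4,10,0],[0,0,6.2],41],
  [[-5.8,13.2,0],[0,0,8.2],41],
  [[-7.2,16.5,0],[0,0,10.2],41],
  [[-8.6,19.8,0],[0,0,12.3],41],
  [[-10,23,0],[0,0,14.3],41],
  [[-11.5,26.3,0],[0,0,16.4],41],
  [[-12.9,29.6,0],[0,0,18.4],41],
])

```text
t: 21.62
ee_pos: [0.4729, -0.0088, 0.2883]
tool_rot: [-179.9, 0.3, 1.4]
force: [1.7, 0.1, -0.5]
grip_width: 0.0359
```

```bash
python3 - <<'E'
from h import *
p,Rr,s=pose();print(p,s['joints'])
plan((.4563,-.3037,.29),Rt(-15.5))
E
```

```text
[ 0.47287821 -0.00876742  0.28831924] [ 55.23630182  -4.11472928 -53.87340225 101.04077004  -3.45242332
  81.72072559 -86.64395876]
shift cm [-2.38, 29.44, -0.21] turn [-0.06, 0.33, 16.91] min rows 7.2 t 21.62 grip 35.9
```

>>> arm_command([
  [[-0.2,2.9,0],[0,0,1.7],41],
  [[-0.4,6,0],[0,0,3.5],41],
  [[-0.7,9.2,0],[0,0,5.3],41],
  [[-1,12.5,0],[0,0,7.2],41],
  [[-1.3,15.8,0],[0,0,9.1],41],
  [[-1.5,19,0],[0,0,11],41],
  [[-1.8,22,0],[0,0,13],41],
  [[-2,24.5,0],[0,0,14.8],41],
  [[-2.2,26.3,0],[0,0,16],41],
  [[-2.3,27.3,0],[0,0,16.8],41],
])

```text
t: 22.45
ee_pos: [0.4575, -0.2825, 0.2874]
tool_rot: [-179.8, 0.4, -15.5]
force: [-0.6, -1.1, -0.2]
grip_width: 0.0356
```

>>> arm_command([
  [[0,0,0],[0,0,0],41],
  [[0,0,0],[0,0,0],41],
  [[0,0,0],[0,0,0],41],
])

```text
t: 22.7
ee_pos: [0.4598, -0.2777, 0.2895]
tool_rot: [-179.9, 0.2, -15.0]
force: [0.3, 1.0, -2.0]
grip_width: 0.0359
```

```bash
python3 - <<'E'
from h import *
p,Rr,s=pose();print(p,s['joints'])
plan((.4563,-.3037,.29),Rt(-15.5))
im,d=robot.get_image('wrist');cv2.imwrite('pics/w22.png',im)
W=cloud(d,robot.camera_model('wrist'))
k=(abs(W[...,0]-.456)<.05)&(abs(W[...,1]+.304)<.04)&(W[...,2]>.046)&(W[...,2]<.06);k[232:]=0;q=W[k]
print(len(q),cv2.minAreaRect((q[:,:2]*1000).astype(np.float32)))
E
```

```text
[ 0.45984249 -0.2777455   0.28947834] [ 66.50321016   6.23839613 -40.89991806  93.43289057   4.02933633
  82.08935914 -79.82090348]
shift cm [0.33, 2.6, -0.06] turn [-0.13, 0.21, 0.48] min rows 0.6 t 22.7 grip 35.9
737 ((456.60357666015625, -302.9827880859375), (75.76554870605469, 35.97273254394531), 74.58987426757812)
```

View pics/w22.png

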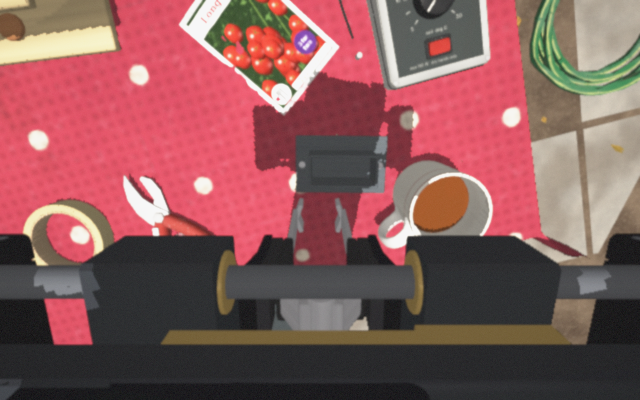

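Stand sleeve re-measured at (0.4566,-0.3030), rect angle 74.6, against (0.4558,-0.3037) before. I'll use the pose recorded at pick-up (0.4567,-0.3037).

>>> arm_command([
  [[0.15,1,0],[0,0.1,0.2],41],
  [[0.3,2.2,0],[0,0.2,0.4],41],
  [[0.36,2.6,0],[0,0.2,0.4],41],
  [[0.36,2.6,1.5],[0,0.2,0.4],41],
  [[0.36,2.6,4],[0,0.2,0.4],41],
  [[0.36,2.6,7],[0,0.2,0.4],41],
  [[0.36,2.6,9.5],[0,0.2,0.4],41],
  [[0.36,2.6,10.5],[0,0.2,0.4],41],
  [[0.36,2.6,11],[0,0.2,0.4],41],
  [[0.36,2.6,11],[0,0.2,0.4],41],
])

```text
t: 23.58
ee_pos: [0.4553, -0.3061, 0.1791]
tool_rot: [-179.9, 0.0, -15.6]
force: [-0.1, 0.3, -1.0]
grip_width: 0.0357
```

>>> arm_command([
  [[0,0,0],[0,0,0],41],
  [[0,0,0],[0,0,0],41],
  [[0,0,0],[0,0,0],41],
])

```text
t: 23.83
ee_pos: [0.4564, -0.3063, 0.1811]
tool_rot: [-180.0, -0.2, -15.6]
force: [0.5, 0.9, -1.2]
grip_width: 0.0356
```

```bash
python3 - <<'E'
from h import *
p,Rr,s=pose();print(p,s['tool_rot'],p+Rr.apply([0,0,TIP+.01]))
plan((.4567,-.3037,.1055),Rt(-15.5))
im,d=robot.get_image('wrist');cv2.imwrite('pics/w23.png',cv2.resize(im[100:260,220:420],None,fx=3.6,fy=3.6,interpolation=cv2.INTER_CUBIC))
E
```

```text
[ 0.45641094 -0.3063137   0.18109767] [-1.79986291e+02 -1.50235880e-01 -1.56144163e+01] [ 0.45667095 -0.30636143  0.08069802]
shift cm [-0.06, -0.26, 7.56] turn [-0.01, -0.15, -0.11] min rows 1.8 t 23.83 grip 35.6
```

View pics/w23.png

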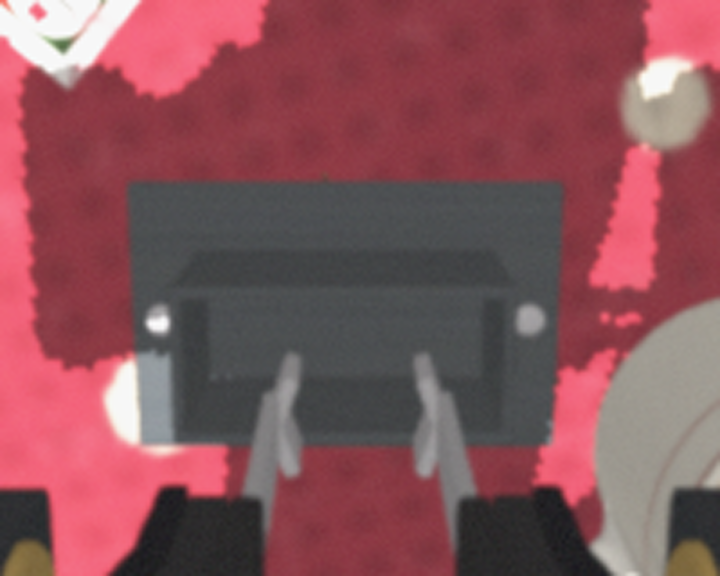

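Tips (357) are about 2.8 mm right of the sleeve's centre (345), matching the computed -0.26. Correcting and lowering.

>>> arm_command([
  [[-0.03,-0.26,0],[0,-0.1,-0.1],41],
  [[-0.05,-0.26,0.5],[0,-0.15,-0.1],41],
  [[-0.05,-0.26,2],[0,-0.15,-0.1],41],
  [[-0.05,-0.26,3.5],[0,-0.15,-0.1],41],
  [[-0.05,-0.26,5],[0,-0.15,-0.1],41],
  [[-0.05,-0.26,6.2],[0,-0.15,-0.1],41],
  [[-0.05,-0.26,7],[0,-0.15,-0.1],41],
  [[-0.05,-0.26,7.2],[0,-0.15,-0.1],41],
  [[-0.05,-0.26,7.2],[0,-0.15,-0.1],41],
  [[-0.05,-0.26,7.2],[0,-0.15,-0.1],41],
])

```text
t: 24.72
ee_pos: [0.4563, -0.3032, 0.1081]
tool_rot: [-179.9, 0.1, -15.5]
force: [0.0, 0.0, -0.6]
grip_width: 0.0358
```

```bash
python3 - <<'E'
from h import *
p,Rr,s=pose();print(p,s['tool_rot'],s['force'])
plan((.4567,-.3037,.1055),Rt(-15.5))
E
```

```text
[ 0.45626127 -0.30323467  0.10808952] [-1.79934660e+02  8.78991250e-02 -1.55068556e+01] [ 0.00256279  0.02209554 -0.56133467]
shift cm [0.06, 0.03, 0.26] turn [-0.07, 0.09, -0.01] min rows 0.1 t 24.72 grip 35.8
```

>>> arm_command([
  [[0,0,0.15],[0,0,0],42],
  [[0,0,0.3],[0,0,0],44],
  [[0,0,0.3],[0,0,0],45],
  [[0,0,0.35],[0,0,0],45.5],
  [[0,0,0.35],[0,0,0],46],
  [[0,0,0.35],[0,0,0],48],
  [[0,0,0.35],[0,0,0],52],
  [[0,0,0.35],[0,0,0],60],
  [[0,0,0.35],[0,0,0],66],
  [[0,0,0.35],[0,0,0],66],
])

```text
t: 25.55
ee_pos: [0.4555, -0.3032, 0.1038]
tool_rot: [-179.9, 0.2, -15.5]
force: [0.6, -0.6, -0.9]
grip_width: 0.0548
```

```bash
python3 - <<'E'
from h import *
p,Rr,s=pose();print(p,s['grip_width'],s['force'])
im,d=robot.get_image('wrist');cv2.imwrite('pics/w24.png',cv2.resize(im[100:330,200:440],None,fx=3,fy=3,interpolation=cv2.INTER_CUBIC))
E
```

```text
[ 0.45549109 -0.30318078  0.10379603] 0.054769716466944326 [ 0.59157523 -0.60461854 -0.87896965]
```

View pics/w24.png

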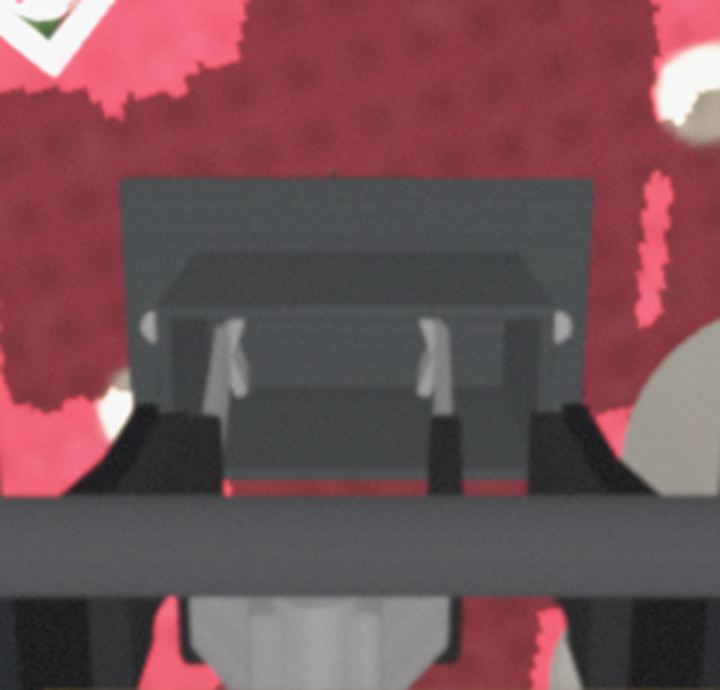

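Released. The tongs stand on their tips, a few mm toward the left finger, so I'll centre the fingers on them, then rise.

>>> arm_command([
  [[0,-0.3,0],[0,0,0],68],
  [[0,-0.6,0],[0,0,0],70],
  [[0,-0.6,0],[0,0,0],70],
  [[0,-0.6,0],[0,0,0],70],
  [[0,-0.6,0],[0,0,0],70],
])

```text
t: 26.02
ee_pos: [0.4574, -0.2972, 0.1041]
tool_rot: [-179.9, 0.1, -15.5]
force: [-0.6, -0.1, -0.2]
grip_width: 0.0606
```

```bash
python3 - <<'E'
from h import *
p,Rr,s=pose();print(p,s['grip_width'],s['force'])
im,d=robot.get_image('wrist');cv2.imwrite('pics/w25.png',cv2.resize(im[100:330,200:440],None,fx=3,fy=3,interpolation=cv2.INTER_CUBIC))
im,d=robot.get_image('scene');cv2.imwrite('pics/s25.png',cv2.resize(im[160:270,400:540],None,fx=5,fy=5,interpolation=cv2.INTER_CUBIC))
E
```

```text
[ 0.45741848 -0.29720304  0.1040687 ] 0.06059114056756709 [-0.55797636 -0.11122353 -0.24607708]
```

View pics/w25.png

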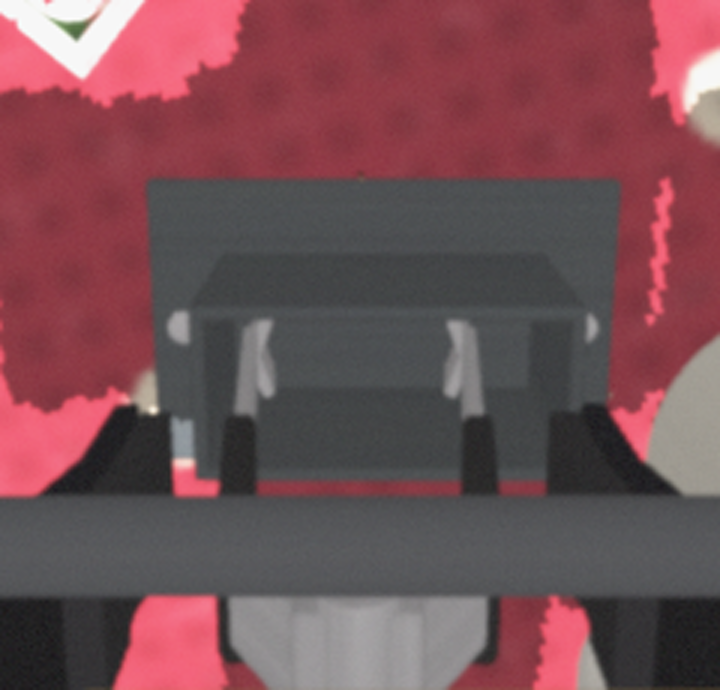

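View pics/s25.png

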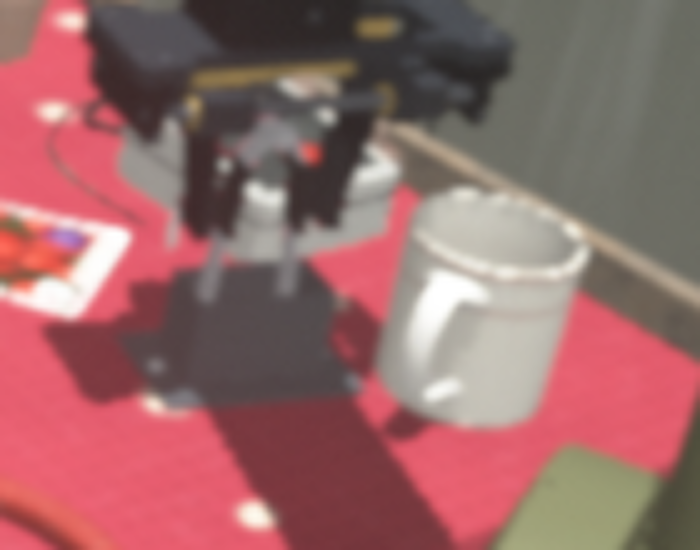

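Both fingers are clear of the pads, with about 12 mm on each side (pads 220–497, fingers 172 and 548). Rising straight up.

>>> arm_command([
  [[0,0,-1],[0,0,0],70],
  [[0,0,-3],[0,0,0],70],
  [[0,0,-6],[0,0,0],70],
  [[0,0,-9],[0,0,0],70],
  [[0,0,-12],[0,0,0],70],
  [[0,0,-15],[0,0,0],70],
  [[0,0,-17.5],[0,0,0],70],
  [[0,0,-18.5],[0,0,0],70],
  [[0,0,-18.5],[0,0,0],70],
  [[0,0,-18.5],[0,0,0],70],
])

```text
t: 26.95
ee_pos: [0.4576, -0.2976, 0.2888]
tool_rot: [-179.9, 0.1, -15.5]
force: [0.1, -0.5, -1.0]
grip_width: 0.0605
```

>>> arm_command([
  [[0,0,0],[0,0,0],70],
  [[0,0,0],[0,0,0],70],
  [[0,0,0],[0,0,0],70],
  [[0,0,0],[0,0,0],70],
  [[0,0,0],[0,0,0],70],
  [[0,0,0],[0,0,0],70],
])

```text
t: 27.45
ee_pos: [0.4577, -0.2975, 0.2887]
tool_rot: [-179.9, 0.2, -15.5]
force: [0.4, 0.0, 0.4]
grip_width: 0.0609
```

```bash
python3 - <<'E'
from h import *
p,Rr,s=pose();print(p,s['grip_width'],s['force'],s['t'])
im,d=robot.get_image('wrist');cv2.imwrite('pics/w26.png',im)
W=cloud(d,robot.camera_model('wrist'))
for lo,hi in((.136,.16),(.046,.06)):
    k=(abs(W[...,0]-.456)<.05)&(abs(W[...,1]+.304)<.04)&(W[...,2]>lo)&(W[...,2]<hi);k[232:]=0;q=W[k]
    print(len(q),cv2.minAreaRect((q[:,:2]*1000).astype(np.float32)),np.percentile(q[:,2],95))
im,d=robot.get_image('top');cv2.imwrite('pics/t26.png',im)
im,d=robot.get_image('scene');cv2.imwrite('pics/s26.png',im)
E
```

```text
[ 0.45771562 -0.29753788  0.28870572] 0.060911971477459595 [0.3718335  0.00579746 0.37768232] 27.45
545 ((456.5317687988281, -297.458984375), (23.281736373901367, 20.266311645507812), 73.96727752685547) 0.14724618046159066
549 ((456.6933288574219, -303.1524963378906), (75.41856384277344, 35.74513626098633), 74.28616333007812) 0.05591391123132683
```

View pics/w26.png

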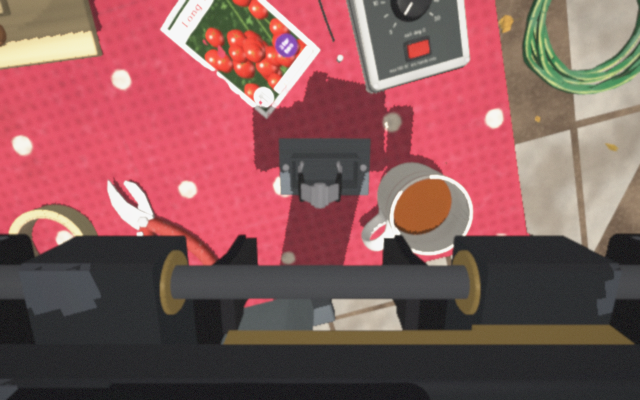

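View pics/t26.png

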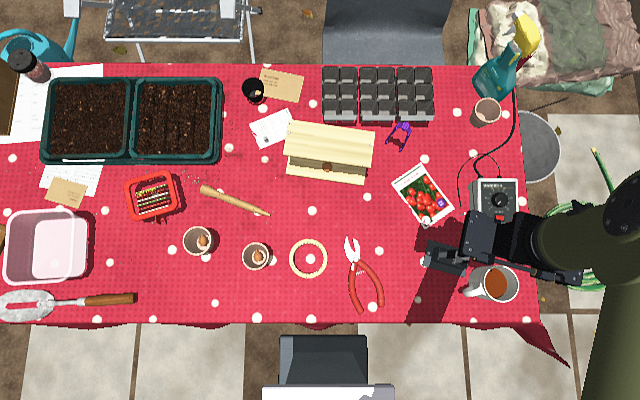

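View pics/s26.png

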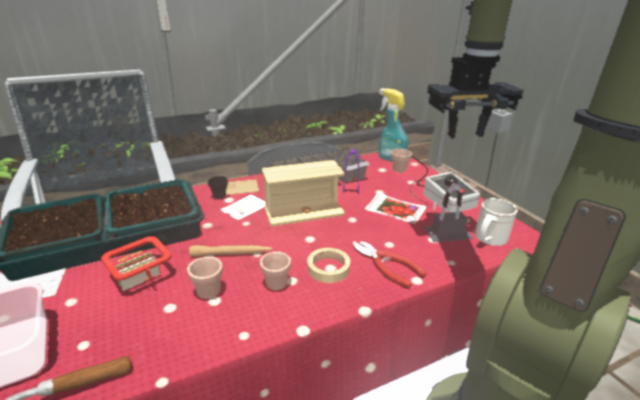

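The tongs stand upright in the sleeve (top at 0.147 m). There is a bulb in each pot (top view 203,240 and 260,256), the corm is in place (327,168), and the secateurs are unmoved. Handing in.

```bash
python3 - <<'E'
from cell import robot
print(robot.finish_job())
E
```

```text
the job is handed in; nothing more can be done
None
```

I took the tongs out of their stand and used them to move both bulbs out from under the staging roof. One is in pot 1 and one is in pot 2. Each was lowered below the rim before I let it go, and the tongs are back upright in their stand. I handed the job in at about 27.6 s.

The last pictures showed:
- **Bulbs:** one lies in each pot. Only the tongs touched them; the gripper never did.
- **Corm and secateurs:** the corm is still in its place on the staging, and the secateurs have not moved.
- **Tongs:** they stand in the sleeve at the same height as at the start (top 0.147 m). They are about 5.5 mm off centre along the sleeve's long side, because they shifted toward one finger when I released them. I left them like that.
- **Gripper:** it is clear of everything, and the measured forces stayed at a few newtons.

The wrist camera's measured stand position differed from the first one by about 1 mm, which is within the calibration error.

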